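# Date-dot the spice tins and put them away

## Robot

A 6-joint arm with a two-finger parallel gripper is mounted at the origin on the work surface. World frame = base frame: x ahead of the robot, y to its left, z up, the work surface at z = 0. Lengths are in m, angles in rad, forces in N, time in s.
With the tool pointing down it reaches from about 0.3 to 0.775 m from the base axis. Payload 14.6 kg.
Tool frame: the origin (TCP) lies on the centre line of the jaws, within the pads' length; the fingertips stand 17 mm ahead of it and the grasp point (between the pads) lies 2 mm behind it; z points along the fingers, x is the direction in which the jaws open and shut, and the axes are right-handed (so a half turn about z gives the same grasp; the last joint's range is limited). The gripper opens to 94 mm and grips with 3 to 60 N. Pads are 16 mm wide; open, the fingers measure 119 mm over their backs; the gripper's body (75 mm by 177 mm) begins 78 mm behind the grasp point.
Start: joints at [1.126, 0.3, 1.521, -0, 1.321, -0.067], TCP at [0.203, 0.511, 0.183] pointing down, gripper open.
Joint ranges: [-3.03, 3.03], [-0.79, 2.21], [0.23, 2.52], [-1.04, 4.18], [0, 3.07], [-2.55, 2.55]. Speed limits (rad/s): [2.22, 2.22, 2.57, 3.14, 3.14, 3.14].

## Interface

Orientations are given as [roll, pitch, yaw] about the fixed x, y, z axes, in that order (R = Rz(yaw) Ry(pitch) Rx(roll)).
In Python, from station import ctrl gives the robot as it stands. The module is installed in compiled form; this text tells all that it offers.
- The arm moves only by the tool drive_tool, never from a script. Its argument "increments" is a list of rows, each a list of 3 entries, a list of its own where there are three numbers: the turn, a rotation vector about the tool's x, y, z in degrees, then the shift along the tool's x, y, z in mm, then the opening, from 0 (shut) to 1 (fully open). In form: [[[ax, ay, az], [dx, dy, dz], hand], ...]. A call has 1 to 20 rows; each row shifts and turns the commanded pose from where the row before left it, along the tool's axes as they then stand; what a row does not reach is not made up. A row lasts 1/8 s, in which the tool goes at most 62.5 mm and 10.7 degrees, less where a joint would pass 70% of its speed; a pose out of reach is approached as far as the arm can. A call with a gripper value outside its range is refused whole. The fingers move at their own pace and stop on an object; "squeeze" is the grip in N (left out, the last holds). Time passes only in rows, so rows that do not move let the fingers close. It gives the time, the measured TCP pose, the force and the opening at its end, in the units of the state.
- ctrl.get_obs(): the state, without advancing time (a new reading comes with each control period).
- ctrl.camera(name): name is "side" or "top" or "wrist"; returns the picture (420x560x3 uint8, red, green, blue); there is no depth.
- ctrl.calibration(name): a dict with "fx", "fy", "cx", "cy" (pixels), "rvec" (rotation vector, rad) and "tvec" (3), from world to camera coordinates, as OpenCV has them. Camera axes: x right, y down, z forward; pixel columns grow to the right and rows downward; lengths in m; the calibration is good to about 2 mm. The wrist camera is an equidistant fisheye: a pixel r from the principal point sees the ray r / f radians off the axis. A picture is of the moment at which its call begins: read the wrist's pose just before it. calibration takes no time and is no camera call; for the wrist camera it gives the pose at the moment of the call.
- ctrl.hand_in(): hands the job in, once; it reports no verdict.
The state is a dict: "time_s": time; "qpos": joint angles; "joint_vel": joint speeds; "tau": joint torques, N m; "ee_pos": TCP position; "eef_rot": TCP orientation; "force": force on the tool from outside, world axes, zero at the start; "moment": the same for the moment, N m; "grip_width": finger opening in m.
Only numpy, scipy, OpenCV 4.12 (cv2) and the standard library are available. Lean on these libraries where they do the work, as an engineer would, in place of code of your own. Each camera call takes 0.05 s, during which the arm holds its last target.

## Task

Pull the stand's sliding board clear of the pen and stand all the spice tins on it, lids up, one to the middle of each cork pad. Then, from the widest tin to the narrowest, slide the board so that the middle of the lid is under the pen, lower the pen fully onto it with the lever for a moment, and raise the pen fully again before moving the board on. Finally stand all the tins upright in the open drawer, slide it fully shut, and leave the pen raised and the mug and crock where they are.

Things in the scene. Friction and masses are not known exactly. Their poses are not given: they have to be found in the camera images.
- tin_a: round plain aluminium spice tin, 54 mm in diameter (widest of the four sizes), 30 mm tall, smooth-sided, flat lid with a small dark mark at its middle; origin at the centre of its underside, z up through the lid. May be absent (None from the start).
- tin_b: round plain aluminium spice tin, 46 mm in diameter (second widest of the four sizes), 30 mm tall, smooth-sided, flat lid with a small dark mark at its middle; origin at the centre of its underside, z up through the lid. May be absent (None from the start).
- tin_c: round plain aluminium spice tin, 38 mm in diameter (third widest of the four sizes), 30 mm tall, smooth-sided, flat lid with a small dark mark at its middle; origin at the centre of its underside, z up through the lid. May be absent (None from the start).
- tin_d: round plain aluminium spice tin, 30 mm in diameter (narrowest of the four sizes), 30 mm tall, smooth-sided, flat lid with a small dark mark at its middle; origin at the centre of its underside, z up through the lid. May be absent (None from the start).
- stand: white dotting stand, fixed to the counter: low base, a column at its far side and a C-shaped arm 107-129 mm high reaching over the sliding board to the pen's hinge. Origin on the counter straight below the spot the lowered pen dots; its x (away from the robot) and y (left) are the directions of the board's two slides; the stand may be turned a few degrees.
- cross (a joint): the board's slide along the stand's y, -0.085 to 0.085 m, 0 = board centred on the pen; about 2 N of friction, stays where left
- board (a joint): the board's slide along the stand's x, -0.10 (nearest the robot, clear of the pen, for loading) to 0.06 m (away), 0 = board centred on the pen; about 2 N of friction, stays where left
- board_mid (a point): centre of the dark wooden board's top face, 46 mm above the counter; axes as the stand's. The board is 146 mm (x) by 200 mm (y) with a lip 6 mm high and 6 mm wide round its edge (inside of the lip at 70 and 97 mm from the centre)
- board_knob (a point): middle of the top of the steel post by which the board is pulled and pushed: 18 mm in diameter, 42 mm tall, standing on a tab at the robot's side of the board, 97 mm from board_mid along -x. Its foot is level with the board's top.
- pen (a joint): pen lever, 0 = pen fully raised, 0.5 rad = fully lowered (stop); friction holds it anywhere, about 2 to 3 N at its knob moves it. From 0 the knob swings towards the robot (stand -x) and slightly down, about 35 mm in all, which lowers the pen.
- pen_tip (a point): tip of the pen's soft felt (the felt has no stiffness). Raised it is 107 mm above the counter, lowered 76.5 mm, i.e. just on the lid of a tin standing on the board (lids 76 mm); it stays over the stand's origin within 1 mm when raised or lowered. Pen 12 mm thick, 72 mm long, clamp 20 mm wide.
- pen_knob (a point): centre of the black ball, 22 mm in diameter, on the end of the pen lever, 75 mm from the hinge axis and 50 mm to the left of the pen; 167 mm above the counter when raised, 156 mm when lowered (the lever leans 0.05 rad from upright towards the robot when raised, 0.55 rad when lowered). Nothing is above it.
- pen_pivot (a point): point on the lever's hinge axis (along the stand's y) straight under the plane in which the ball swings; 92 mm above the counter
- chest_drawer0 (a joint): opening of the spice drawer, 0 = fully shut, 0.15 m = fully open; it slides out towards the robot (drawer -x), friction about 1 N, damping about 4 N s/m
- drawer_floor (a point): centre of the drawer's inner floor, 22 mm above the counter; x points into the chest, y left. Inside the drawer is 175 mm (x: -0.0875 to 0.0875) by 208 mm (y: -0.104 to 0.104), walls 41 mm above the floor; the front panel (outer face at x = -0.1085, top 50 mm above the floor) is 244 mm wide. The chest's top, 85 mm above the counter, overhangs the part of the drawer beyond x = -0.0935 + opening.
- chest_drawer0_handle (a point): middle of the brass bar handle on the drawer's front, an 11 mm thick bar along y, 120 mm long, 35 mm in front of the panel, 47 mm above the counter
- pad1 (a point): centre of the left (+y) flush cork pad (62 mm disc) on the board, at board_mid + (-0.025, 0.062)
- pad2 (a point): centre of the middle cork pad, at board_mid + (0.025, 0)
- pad3 (a point): centre of the right cork pad, at board_mid + (-0.025, -0.062)
- cup: bystander: white mug with handle, 60 mm tall; origin under its centre
- crock: bystander: small brown crock 84 mm wide, 72 mm tall; origin under its centre

How it is judged:
By the outcome, as a careful person would: the job done as asked, in the order asked, and still so for the second after the job is handed in, with the robot touching nothing.
Of tin_a, tin_b, tin_c, tin_d only 2 to 3 are there at a start; the rules pass over those that are not, and their reading is None.
At some moment in a run one of tin_a, tin_b, tin_c, tin_d may be knocked a few centimetres aside while the robot is not near it.
Once in a run the grip may slacken for a moment while it holds something.
It also fails if it takes over 210 s, if anything falls off the work surface, if the arm or the gripper's body presses on something with over 40 N, if the wrist force passes 120 N, or if a joint passes its speed limit or range.

## Working session

There is one attempt and no reset: what is moved stays moved. The work goes in short steps, Python scripts to look and compute and a tool call to move; the robot and the scene stay as the last step left them, time stands still between calls to the robot, and variables do not carry over. Pictures are saved under pics/ and viewed, and the job is handed in when it is done.

Besides the shell and the picture viewer there is one more tool, called as name(argument=value, ...) on one line, values as JSON. drive_tool: Moves the arm, as the interface text tells. Its arguments: {"type":"object","properties":{"increments":{"type":"array"},"squeeze":{"type":"number"}},"required":["increments"]}

```bash
mkdir -p pics; cat > h.py <<'E'
import numpy as np, cv2
from station import ctrl
def K(n):
    c=ctrl.calibration(n); return c
def save(n,f):
    im=ctrl.camera(n); cv2.imwrite('pics/'+f,im[:,:,::-1]); return im
def ray(n,u,v,c=None):
    c=c or K(n); R=cv2.Rodrigues(np.array(c['rvec'],float))[0]; t=np.array(c['tvec'],float).ravel()
    x=(u-c['cx'])/c['fx']; y=(v-c['cy'])/c['fy']
    if n=='wrist':
        th=np.hypot(x,y); d=np.array([0,0,1.]) if th<1e-9 else np.array([np.sin(th)*x/th,np.sin(th)*y/th,np.cos(th)])
    else: d=np.array([x,y,1.])
    return -R.T@t, R.T@d
def onz(n,u,v,z,c=None):
    o,d=ray(n,u,v,c); return o+d*(z-o[2])/d[2]
def proj(n,p,c=None):
    c=c or K(n); R=cv2.Rodrigues(np.array(c['rvec'],float))[0]; t=np.array(c['tvec'],float).ravel()
    q=R@np.array(p,float)+t
    if n=='wrist':
        r=np.hypot(q[0],q[1]); th=np.arctan2(r,q[2]); return np.array([c['cx']+c['fx']*th*q[0]/r, c['cy']+c['fy']*th*q[1]/r])
    return np.array([c['cx']+c['fx']*q[0]/q[2], c['cy']+c['fy']*q[1]/q[2]])
E
python3 - <<'E'
from h import *
for n in ['top','side','wrist']:
    save(n,n+'0.png'); c=K(n); o,d=ray(n,280,210); print(n,c['fx'],c['cx'],c['cy'],o,d)
print(ctrl.get_obs())
E
```

```text
top 491.4340792576161 278.8659715384913 204.09077722748057 [0.45378915 0.04719143 1.28437869] [ 0.09775762 -0.03250228 -0.99475472]
side 397.7155233877499 291.48711290534106 206.99963056521992 [0.52652881 0.68724592 0.66980799] [ 0.11499877 -0.75174665 -0.65003337]
wrist 325.19226210127806 280.4556310870958 212.65454765882052 [0.12892155 0.54184859 0.38316643] [ 0.24507095 -0.0998752  -0.96434702]
{'time_s': 0.15, 'qpos': array([ 1.12641066e+00,  3.00341869e-01,  1.52144063e+00,  6.63265976e-06,
        1.32068054e+00, -6.66060196e-02]), 'joint_vel': array([-0.00089464, -0.0016354 , -0.00385223, -0.00065151, -0.00027642,
       -0.00038357]), 'tau': array([-4.85278470e-04, -5.31964266e+01, -3.52817559e+01,  7.07942317e-02,
        2.36344157e-02, -5.88376110e-05]), 'ee_pos': array([0.20278255, 0.51101996, 0.18241664]), 'eef_rot': array([-3.14152831e+00,  8.68021638e-04,  1.19301506e+00]), 'force': array([ 0.78539135,  1.22992435, -0.50005857]), 'moment': array([-0.00265115,  0.00823248, -0.02532308]), 'grip_width': 0.09425439883585246}
```

```bash
python3 -c "
import cv2
for n in ['top','side','wrist']:
    im=cv2.imread(f'pics/{n}0.png'); cv2.imwrite(f'pics/{n}0b.png',cv2.resize(im,(800,600),interpolation=3))"
```

```text
(no output)
```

View pics/top0.png

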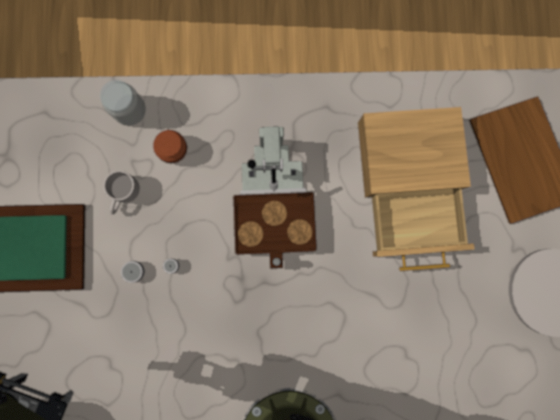

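View pics/side0.png

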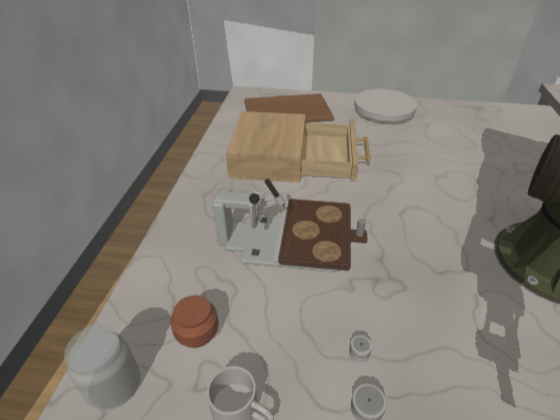

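View pics/wrist0.png

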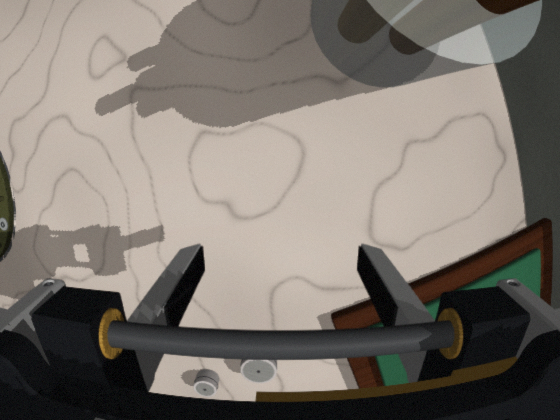

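Two tins seen near (133,272) and (171,265) in the top view; the mug at (120,187), crock (170,146), stand at (273,165), board toward the robot, and drawer at right (open). I'll enlarge for measurement.

```bash
python3 - <<'E'
import cv2
im=cv2.imread('pics/top0.png')
def crop(im,x0,y0,x1,y1,s,f):
    c=cv2.resize(im[y0:y1,x0:x1],None,fx=s,fy=s,interpolation=cv2.INTER_CUBIC); cv2.imwrite('pics/'+f,c)
crop(im,100,240,200,300,8,'t_tins.png')
crop(im,215,110,345,275,3.6,'t_stand.png')
crop(im,350,90,490,280,3.1,'t_draw.png')
E
```

```text
(no output)
```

View pics/t_tins.png

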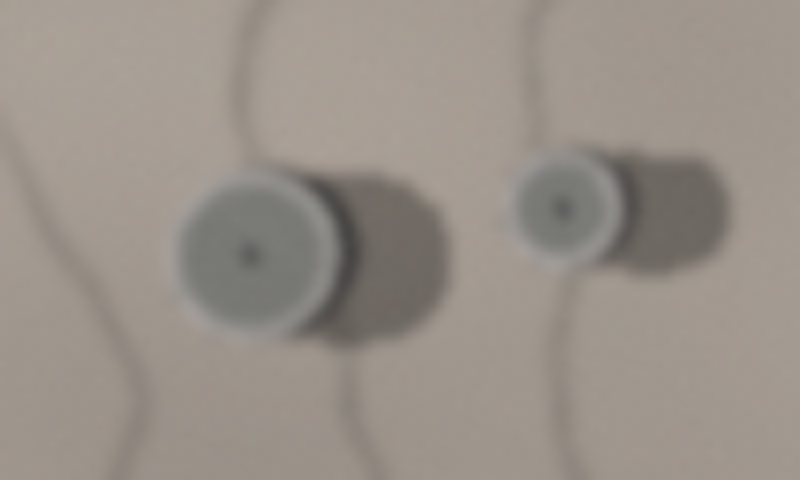

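View pics/t_stand.png

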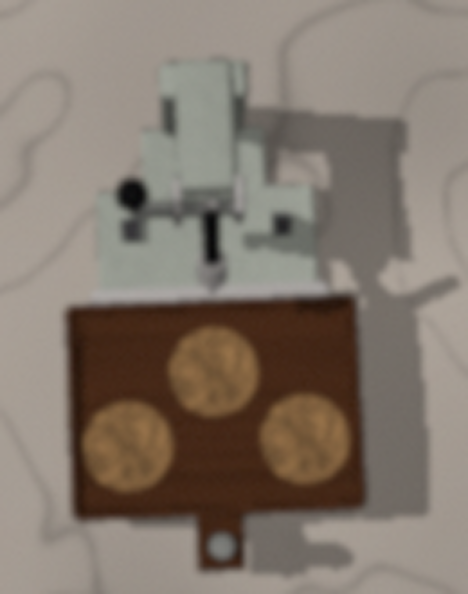

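View pics/t_draw.png

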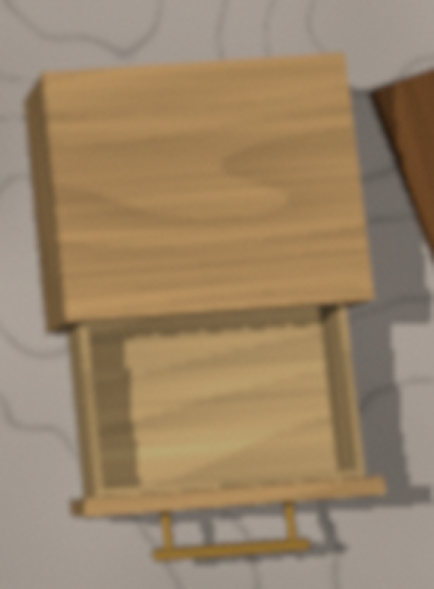

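```bash
cat >> h.py <<'E'
def cr(x,y,s,x0,y0): return (x+.5)/s-.5+x0,(y+.5)/s-.5+y0
E
python3 - <<'E'
from h import *
np.set_printoptions(precision=4,suppress=True)
for nm,p in dict(A=(250,254),C=(562,208)).items():
    print(nm,onz('top',*cr(*p,8,100,240),.03))
for p in [(172,254),(342,254),(250,168),(250,340),(506,208),(624,208)]: print(onz('top',*cr(*p,8,100,240),.03)[:2])
S=lambda p,z: onz('top',*cr(*p,3.6,215,110),z)[:2]
p1,p2,p3=[S(p,.046) for p in [(128,446),(214,371),(305,438)]]
print(p1,p2,p3,np.linalg.norm(p1-p3)); d=p1-p3; yaw=np.arctan2(-d[0],d[1]); print('yaw',yaw)
c=[S(p,.052) for p in [(68,310),(354,297),(363,505),(77,518)]]
print(c); e=c[0]-c[1];print(np.arctan2(-e[0],e[1])); e=c[3]-c[2];print(np.arctan2(-e[0],e[1]),np.mean(c,0))
ex=np.array([np.cos(yaw),np.sin(yaw)]);ey=np.array([-ex[1],ex[0]])
print('bm',(p1+.025*ex-.062*ey),p2-.025*ex,p3+.025*ex+.062*ey)
k=S((222,546),.088);print('knob',k,k+.097*ex)
print('penknob',S((132,195),.167+.008)); print('pen tip area',S((211,283),.107))
D=lambda p,z: onz('top',*cr(*p,3.1,350,90),z)[:2]
print('chest top',[D(p,.085) for p in [(42,73),(345,54),(373,299),(50,329)]])
print('panel',[D(p,.072) for p in [(73,504),(384,479),(384,492),(75,516)]])
print('handle',[D(p,.052) for p in [(153,555),(310,545)]])
E
```

```text
A [0.4319 0.3851 0.03  ]
C [0.4435 0.2877 0.03  ]
[0.4326 0.4093]
[0.4311 0.3564]
[0.4587 0.3852]
[0.4052 0.3849]
[0.444  0.3052]
[0.4429 0.2683]
[0.5179 0.0834] [0.569  0.0219] [ 0.5203 -0.0406] 0.1240340139289752
yaw 0.01875298525091391
[array([0.6139, 0.1231]), array([ 0.6183, -0.078 ]), array([ 0.4723, -0.0791]), array([0.4688, 0.1195])]
0.02158249247099704
0.017733730909246143 [0.5433 0.0214]
bm [0.5441 0.0219] [0.544  0.0214] [0.5441 0.0218]
knob [0.4469 0.0205] [0.5439 0.0224]
penknob [0.6707 0.0737]
pen tip area [0.6228 0.0236]
chest top [array([ 0.8114, -0.2086]), array([ 0.8225, -0.4588]), array([ 0.6196, -0.4675]), array([ 0.6016, -0.2052])]
panel [array([ 0.4624, -0.2197]), array([ 0.4754, -0.4716]), array([ 0.465 , -0.4708]), array([ 0.4528, -0.2208])]
handle [array([ 0.4198, -0.287 ]), array([ 0.4241, -0.4156])]
```

```bash
python3 - <<'E'
import cv2
im=cv2.imread('pics/side0.png')
def crop(im,x0,y0,x1,y1,s,f):
    c=cv2.resize(im[y0:y1,x0:x1],None,fx=s,fy=s,interpolation=cv2.INTER_CUBIC); cv2.imwrite('pics/'+f,c)
crop(im,200,170,390,280,4,'s_stand.png')
crop(im,330,320,410,420,6,'s_tins.png')
E
```

```text
(no output)
```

View pics/s_stand.png

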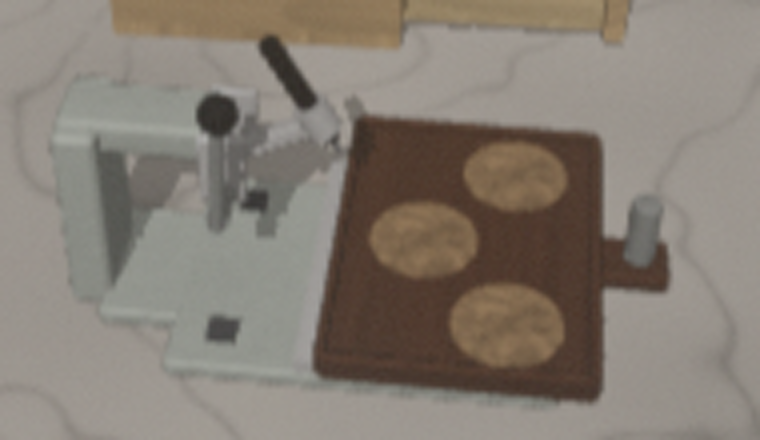

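View pics/s_tins.png

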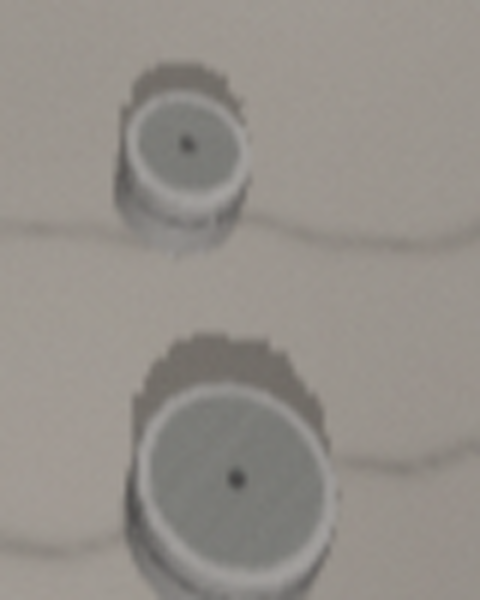

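```bash
python3 - <<'E'
import cv2
def crop(f,x0,y0,x1,y1,s,g):
    im=cv2.imread(f);c=cv2.resize(im[y0:y1,x0:x1],None,fx=s,fy=s,interpolation=cv2.INTER_CUBIC); cv2.imwrite('pics/'+g,c)
crop('pics/side0.png',245,170,305,215,13,'s_pen.png')
crop('pics/top0.png',240,150,310,200,11,'t_pen.png')
E
```

```text
(no output)
```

View pics/s_pen.png

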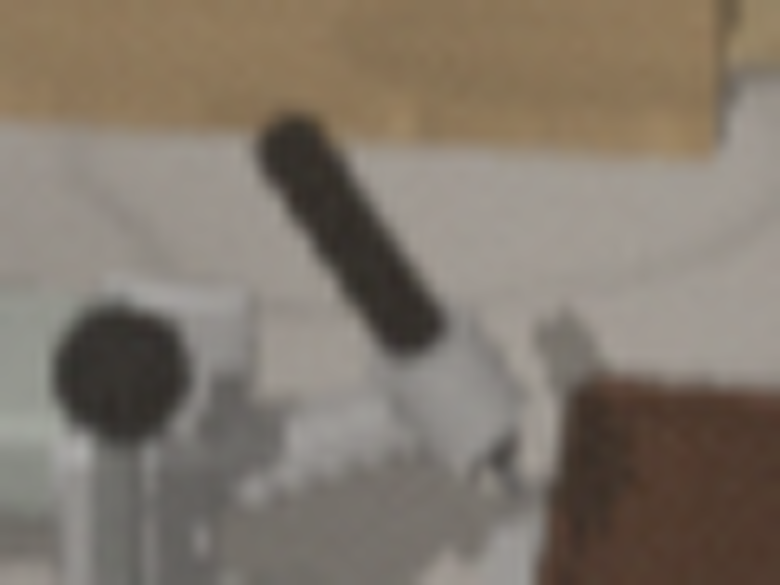

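View pics/t_pen.png

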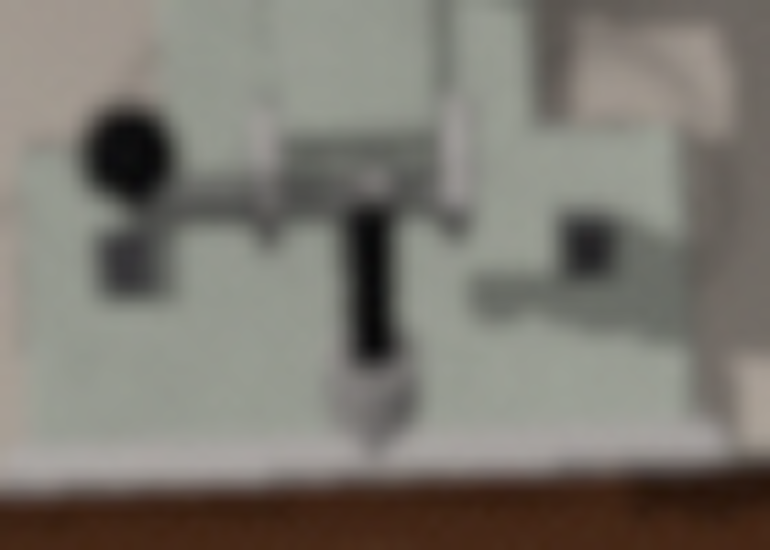

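```bash
python3 - <<'E'
from h import *
np.set_printoptions(precision=4,suppress=True)
def tri(a,b):
    (o1,d1),(o2,d2)=ray('top',*a),ray('side',*b)
    s=np.linalg.lstsq(np.c_[d1,-d2],o2-o1,rcond=None)[0]
    q1,q2=o1+s[0]*d1,o2+s[1]*d2; return (q1+q2)/2,np.linalg.norm(q1-q2)
T=lambda p:cr(*p,11,240,150); S=lambda p:cr(*p,13,245,170)
print('tip',tri(T((374,450)),S((500,460))),onz('top',*T((374,450)),.107),onz('side',*S((500,460)),.107))
print('ball',tri(T((127,152)),S((122,372))),onz('top',*T((127,152)),.167),onz('side',*S((122,372)),.167))
s8=lambda p:cr(*p,6,330,320)
print('A',tri(cr(250,254,8,100,240),s8((236,478))));print('C',tri(cr(562,208,8,100,240),s8((187,144))))
s4=lambda p:cr(*p,4,200,170)
for p in [(508,324),(424,240),(516,176)]: print('pad',onz('side',*s4(p),.046))
print('knob',onz('side',*s4((648,203)),.088))
E
```

```text
tip (array([0.6191, 0.0231, 0.1107]), np.float64(0.004517286251504768)) [0.6174 0.023  0.107 ] [0.622  0.0184 0.107 ]
ball (array([0.6735, 0.0744, 0.1651]), np.float64(0.00031867399249567094)) [0.6733 0.0743 0.167 ] [0.6728 0.0767 0.167 ]
A (array([0.4319, 0.3855, 0.0284]), np.float64(0.00013289600106992274))
C (array([0.4437, 0.2881, 0.028 ]), np.float64(0.0005765850447311731))
pad [0.5176 0.0855 0.046 ]
pad [0.5689 0.026  0.046 ]
pad [ 0.5198 -0.037   0.046 ]
knob [0.4473 0.0244 0.088 ]
```

```bash
cat >> h.py <<'E'
from scipy.spatial.transform import Rotation as Ro
YAW=0.019
O=np.array([.618,.0233,0]); EX=np.array([np.cos(YAW),np.sin(YAW),0]); EY=np.array([-np.sin(YAW),np.cos(YAW),0])
def st(x,y,z=0): return O+EX*x+EY*y+np.array([0,0,z])
def dl(*target):
    o=ctrl.get_obs(); R=Ro.from_euler('xyz',o['eef_rot'])
    d=(R.inv().apply(np.array(target)-o['ee_pos'])*1000)
    print('t',round(o['time_s'],2),'pos',np.round(o['ee_pos'],4),'rpy',np.round(o['eef_rot'],4),'F',np.round(o['force'],1),'w',round(o['grip_width'],4)); print(' delta tool mm',np.round(d,1))
E
python3 -c "
from h import *
dl(*st(-.171,0,.12))"
```

```text
t 0.15 pos [0.2028 0.511  0.1824] rpy [-3.1415e+00  9.0000e-04  1.1930e+00] F [ 0.8  1.2 -0.5] w 0.0943
 delta tool mm [-366.2  408.1   62.7]
```

drive_tool(increments=[[[0, 0, -7.6], [0, 0, 0], 1], [[0, 0, -7.6], [0, 0, 0], 1], [[0, 0, -7.6], [0, 0, 0], 1], [[0, 0, 0], [-25, 12, 0], 1], [[0, 0, 0], [-50, 24, 6], 1], [[0, 0, 0], [-50, 24, 6], 1], [[0, 0, 0], [-50, 24, 6], 1], [[0, 0, 0], [-50, 24, 6], 1], [[0, 0, 0], [-50, 24, 6], 0.6], [[0, 0, 0], [-50, 24, 6], 0.6], [[0, 0, 0], [-50, 24, 6], 0.6], [[0, 0, 0], [-50, 24, 6], 0.6], [[0, 0, 0], [-50, 24, 6], 0.6], [[0, 0, 0], [-20, 7, 6], 0.6], [[0, 0, 0], [0, 0, 0], 0.6], [[0, 0, 0], [0, 0, 0], 0.6]], squeeze=20)

```text
time_s: 2.15
ee_pos: [0.4475, 0.0217, 0.123]
eef_rot: [-3.141, -0.0, 1.591]
force: [-0.1, -0.2, 0.4]
grip_width: 0.0563
```

```bash
python3 -c "
from h import *
dl(.447,.0212,.072); save('wrist','w1.png')"
```

```text
t 2.15 pos [0.4475 0.0217 0.123 ] rpy [-3.1415e+00 -1.0000e-04  1.5913e+00] F [-0.1 -0.2  0.4] w 0.0563
 delta tool mm [-0.5 -0.5 51. ]
```

View pics/w1.png

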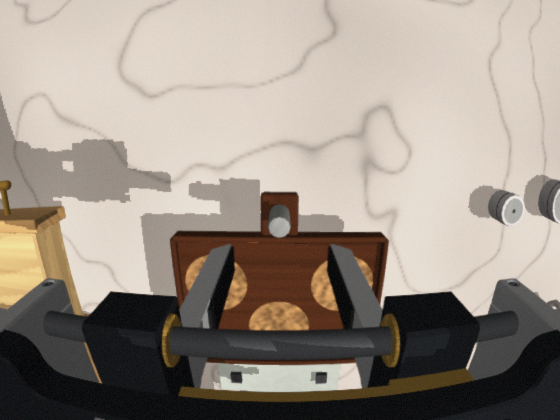

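Knob (280,222) sits between the fingers; tins visible at right. Descend, grip and pull.

drive_tool(increments=[[[0, 0, 0], [0, 0, 20], 0.6], [[0, 0, 0], [0, 0, 20], 0.6], [[0, 0, 0], [0, 0, 11], 0.6], [[0, 0, 0], [0, 0, 0], 0], [[0, 0, 0], [0, 0, 0], 0], [[0, 0, 0], [0, 0, 0], 0], [[0, 0, 0], [0, 0, 0], 0], [[0, 0, 0], [0, -6, 0], 0], [[0, 0, 0], [0, -8, 0], 0], [[0, 0, 0], [0, -8, 0], 0], [[0, 0, 0], [0, -4, 0], 0], [[0, 0, 0], [0, -3, 0], 0], [[0, 0, 0], [0, 0, 0], 0]])

```text
time_s: 3.82
ee_pos: [0.4187, 0.0204, 0.0719]
eef_rot: [3.141, 0.0, 1.591]
force: [-0.2, 0.5, 1.0]
grip_width: 0.0005
```

```bash
python3 -c "
from h import *
dl(.447,.0212,.072)"
```

```text
t 3.83 pos [0.4187 0.0204 0.0719] rpy [3.1415 0.     1.591 ] F [-0.2  0.5  1. ] w 0.0005
 delta tool mm [ 0.2 28.3 -0.1]
```

```bash
python3 -c "
from h import *
im=save('top','t2.png')
cv2.imwrite('pics/t2c.png',cv2.resize(im[110:290,200:350,::-1],None,fx=3.3,fy=3.3,interpolation=2)); save('wrist','w2.png');im=save('side','s2.png')
cv2.imwrite('pics/s2c.png',cv2.resize(im[150:300,230:430,::-1],None,fx=3.3,fy=3.3,interpolation=2))
"
```

```text
(no output)
```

View pics/t2c.png

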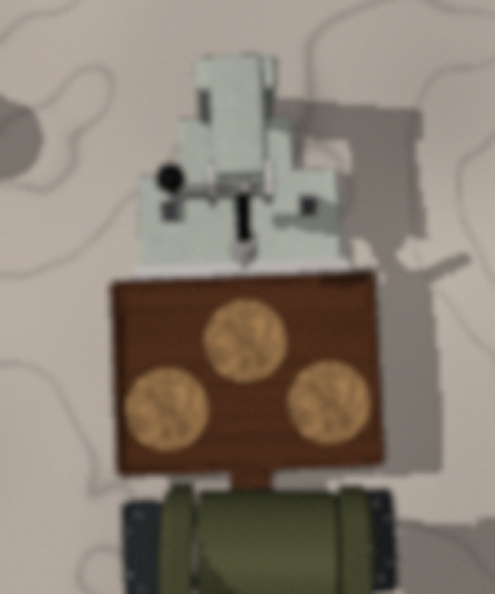

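View pics/s2c.png

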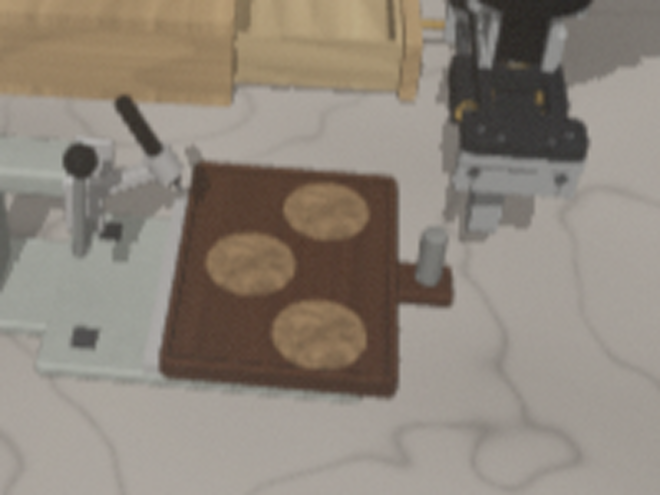

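View pics/w2.png

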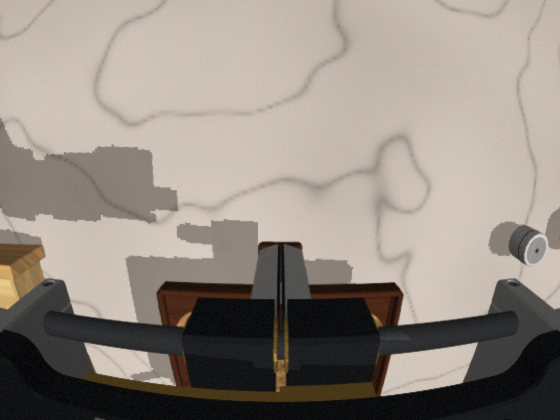

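```bash
python3 -c "
from h import *
print(proj('side',(.4187,.0204,.055)),proj('side',(.447,.021,.088)),proj('side',(.447,.021,.046)),proj('wrist',(.4187,.0204,.055)),proj('wrist',(.447,.021,.088)))"
```

```text
[372.56939834 231.27277022] [361.72392306 219.352932  ] [359.39474474 233.16185908] [278.52857083 236.55811207] [278.36624096 294.54258025]
```

drive_tool(increments=[[[0, 0, 0], [0, 0, 0], 0.4], [[0, 0, 0], [0, 0, 0], 0.4], [[0, 0, 0], [0, 0, 0], 0.4]])

```text
time_s: 4.35
ee_pos: [0.4188, 0.0205, 0.0718]
eef_rot: [-3.142, -0.0, 1.591]
force: [-0.8, -0.6, 0.2]
grip_width: 0.027
```

```bash
python3 -c "
from h import *
im=save('side','s3.png')
cv2.imwrite('pics/s3c.png',cv2.resize(im[150:260,320:440,::-1],None,fx=6,fy=5.4,interpolation=2))
"
```

```text
(no output)
```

View pics/s3c.png

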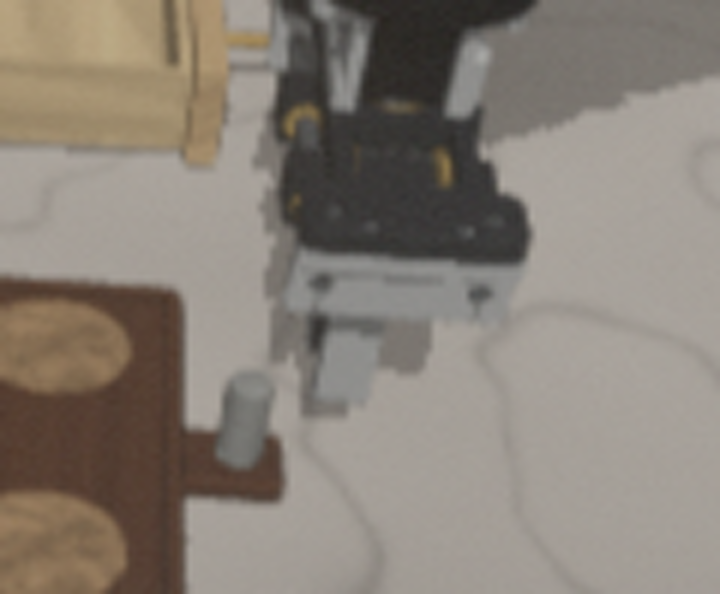

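```bash
python3 -c "
from h import *
for z in (.055,.065,.075,.085,.095): print(z,proj('wrist',(.4187,.0204,z)),proj('side',(.4187,.040,z)))
o=ctrl.get_obs();print(o['grip_width'])
save('wrist','w3.png')"
```

```text
0.055 [278.51788538 236.73014848] [372.84687621 237.34463158]
0.065 [278.43253298 241.74691093] [373.50210373 234.07977923]
0.075 [278.33996893 247.20375585] [374.1670795  230.76635356]
0.085 [278.2393003  253.15772654] [374.84202268 227.40326247]
0.095 [278.12949392 259.67540066] [375.52715909 223.98938085]
0.030747176520114113
```

View pics/w3.png

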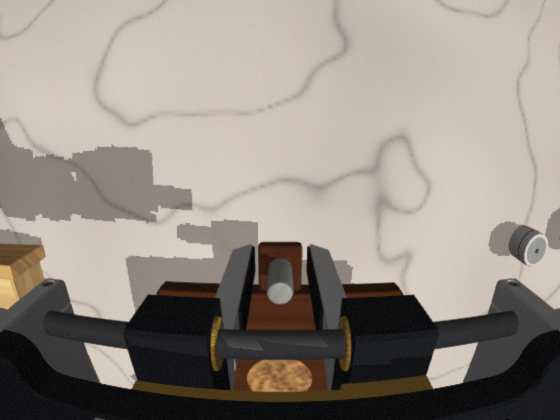

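drive_tool(increments=[[[0, 0, 0], [0, -15, 0], 0], [[0, 0, 0], [0, -20, 0], 0], [[0, 0, 0], [0, 0, 15], 0], [[0, 0, 0], [0, 0, 20], 0], [[0, 0, 0], [0, 0, 8], 0], [[0, 0, 0], [0, 0, 5], 0], [[0, 0, 0], [0, 0, 3], 0], [[0, 0, 0], [0, 0, 0], 0]])

```text
time_s: 5.45
ee_pos: [0.3839, 0.0197, 0.021]
eef_rot: [3.141, 0.0, 1.591]
force: [0.6, -0.0, -0.2]
grip_width: 0.0004
```

```bash
python3 -c "
from h import *
im=save('side','s4.png')
cv2.imwrite('pics/s4c.png',cv2.resize(im[150:260,320:440,::-1],None,fx=6,fy=5.4,interpolation=2))
dl(.447,.0212,.072)
o=ctrl.get_obs()['ee_pos']; print(proj('side',o+[0,0.01,-.017]))
"
```

```text
t 5.5 pos [0.384  0.0197 0.0211] rpy [3.1412 0.     1.591 ] F [ 0.2  0.8 -0.7] w 0.0003
 delta tool mm [  0.2  63.  -50.9]
[384.74319306 251.50149958]
```

View pics/s4c.png

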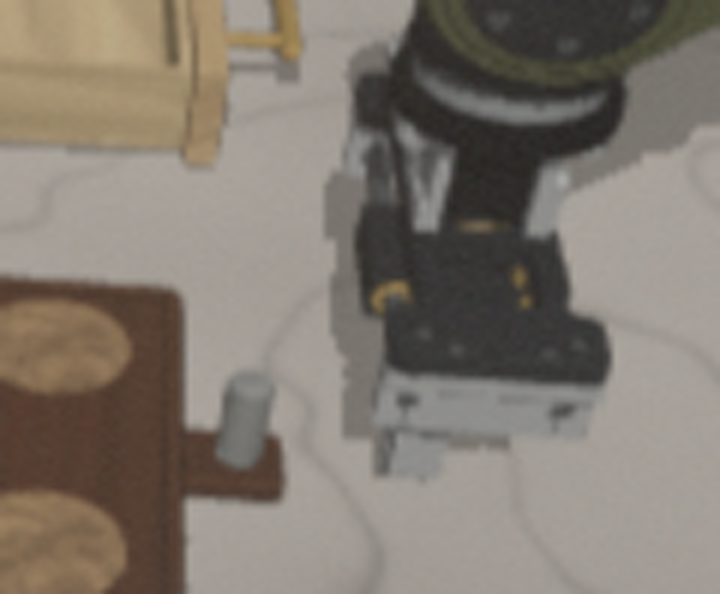

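drive_tool(increments=[[[0, 0, 0], [0, 0, 4], 0], [[0, 0, 0], [0, 0, 4], 0], [[0, 0, 0], [0, 0, 2], 0], [[0, 0, 0], [0, 0, 0], 0]])

```text
time_s: 6.0
ee_pos: [0.3837, 0.0197, 0.0107]
eef_rot: [-3.141, -0.0, 1.591]
force: [0.5, -0.3, 0.5]
grip_width: 0.0006
```

drive_tool(increments=[[[0, 0, 0], [0, 0, 3], 0], [[0, 0, 0], [0, 0, 3], 0], [[0, 0, 0], [0, 0, 2], 0], [[0, 0, 0], [0, 0, 0], 0]])

```text
time_s: 6.5
ee_pos: [0.3837, 0.0197, 0.0027]
eef_rot: [-3.141, 0.0, 1.591]
force: [0.3, 0.5, 0.7]
grip_width: 0.0004
```

drive_tool(increments=[[[0, 0, 0], [0, 0, 3], 0], [[0, 0, 0], [0, 0, 2], 0], [[0, 0, 0], [0, 0, 0], 0]])

```text
time_s: 6.88
ee_pos: [0.3837, 0.0198, -0.0023]
eef_rot: [-3.141, -0.0, 1.591]
force: [1.2, 1.1, 0.6]
grip_width: 0.0005
```

```bash
python3 -c "
from h import *
im=save('side','s5.png')
cv2.imwrite('pics/s5c.png',cv2.resize(im[180:280,330:450,::-1],None,fx=6,fy=6,interpolation=2))
for z in (0,.01,.02,.03,.04): print(z,proj('side',(.384,.0297,z)))
"
```

```text
0 [384.456978   252.71898245]
0.01 [385.16526208 249.70660544]
0.02 [385.88361583 246.65140153]
0.03 [386.61225551 243.55245089]
0.04 [387.35140364 240.40880714]
```

View pics/s5c.png

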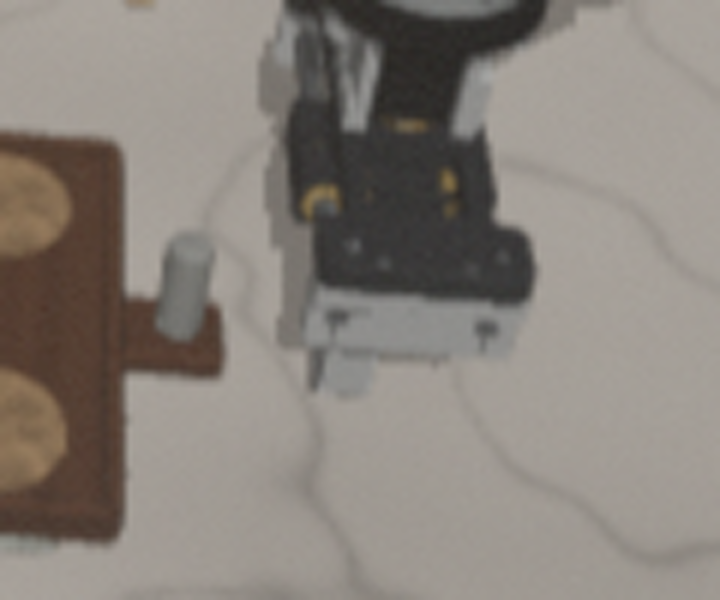

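drive_tool(increments=[[[0, 0, 0], [0, 0, 4], 0], [[0, 0, 0], [0, 0, 4], 0], [[0, 0, 0], [0, 0, 3], 0], [[0, 0, 0], [0, 0, 0], 0]])

```text
time_s: 7.42
ee_pos: [0.3836, 0.0198, -0.0134]
eef_rot: [-3.141, -0.0, 1.591]
force: [0.3, 0.1, -0.3]
grip_width: 0.0006
```

drive_tool(increments=[[[0, 0, 0], [0, 0, 2], 0], [[0, 0, 0], [0, 0, 2], 0], [[0, 0, 0], [0, 0, 0], 0]])

```text
time_s: 7.8
ee_pos: [0.3837, 0.0197, -0.0173]
eef_rot: [-3.141, 0.0, 1.591]
force: [-0.5, 0.4, -0.5]
grip_width: 0.0004
```

drive_tool(increments=[[[0, 0, 0], [0, 0, 2], 0], [[0, 0, 0], [0, 0, 2], 0], [[0, 0, 0], [0, 0, 0], 0]])

```text
time_s: 8.18
ee_pos: [0.3837, 0.0197, -0.0213]
eef_rot: [-3.141, -0.0, 1.591]
force: [1.1, 0.6, 0.2]
grip_width: 0.0006
```

drive_tool(increments=[[[0, 0, 0], [0, 0, 2], 0], [[0, 0, 0], [0, 0, 1], 0], [[0, 0, 0], [0, 0, 0], 0]])

```text
time_s: 8.55
ee_pos: [0.3841, 0.0197, -0.0227]
eef_rot: [3.141, 0.0, 1.591]
force: [-14.5, -0.3, 42.4]
grip_width: 0.0006
```

drive_tool(increments=[[[0, 0, 0], [0, 0, 2], 0], [[0, 0, 0], [0, 0, 0], 0]])

```text
time_s: 8.8
ee_pos: [0.3844, 0.0198, -0.023]
eef_rot: [3.141, 0.0, 1.591]
force: [-30.7, 0.0, 88.8]
grip_width: 0.0006
```

drive_tool(increments=[[[0, 0, 0], [0, 0, -10], 0.4], [[0, 0, 0], [0, 0, -25], 0.4], [[0, 0, 0], [0, 0, -26], 0.4], [[0, 0, 0], [0, 10, 0], 0.4], [[0, 0, 0], [0, 20, 0], 0.4], [[0, 0, 0], [0, 20, 0], 0.4], [[0, 0, 0], [0, 0, 0], 0.4]])

```text
time_s: 9.68
ee_pos: [0.4342, 0.0208, 0.0337]
eef_rot: [-3.14, -0.0, 1.591]
force: [0.1, -0.9, -0.3]
grip_width: 0.0373
```

```bash
python3 -c "
from h import *
dl(.447,.0212,.033)
im=save('side','s6.png')
cv2.imwrite('pics/s6c.png',cv2.resize(im[150:260,320:440,::-1],None,fx=6,fy=5.4,interpolation=2))
"
```

```text
t 9.68 pos [0.4342 0.0208 0.0337] rpy [-3.1405 -0.      1.591 ] F [ 0.1 -0.9 -0.3] w 0.0373
 delta tool mm [ 0.2 12.8  0.7]
```

View pics/s6c.png

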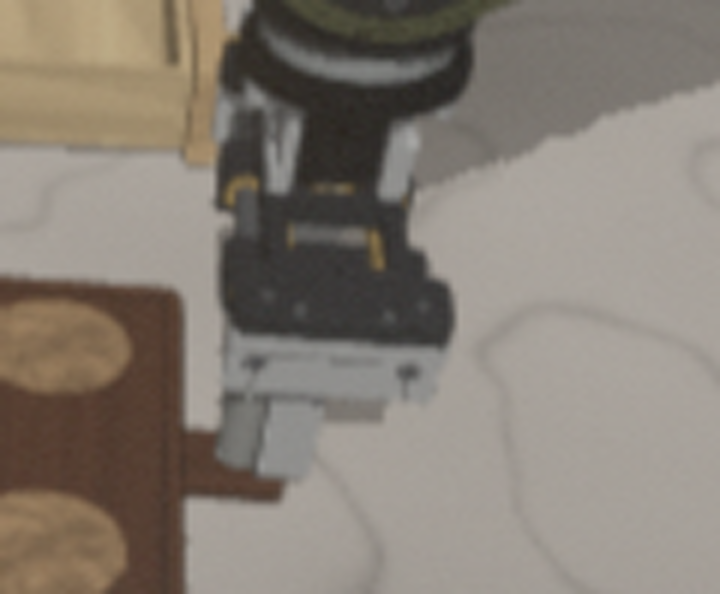

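drive_tool(increments=[[[0, 0, 0], [0, 13, 0], 0.4], [[0, 0, 0], [0, 0, 0], 0], [[0, 0, 0], [0, 0, 0], 0], [[0, 0, 0], [0, 0, 0], 0], [[0, 0, 0], [0, 0, 0], 0], [[0, 0, 0], [0, 0, 0], 0]])

```text
time_s: 10.48
ee_pos: [0.4466, 0.0211, 0.0348]
eef_rot: [-3.141, -0.0, 1.591]
force: [-0.1, -0.2, -0.5]
grip_width: 0.0176
```

drive_tool(increments=[[[0, 0, 0], [0, -6, 0], 0], [[0, 0, 0], [0, -8, 0], 0], [[0, 0, 0], [0, -8, 0], 0], [[0, 0, 0], [0, -4, 0], 0], [[0, 0, 0], [0, -2, 0], 0], [[0, 0, 0], [0, 0, 0], 0]])

```text
time_s: 11.22
ee_pos: [0.42, 0.0204, 0.035]
eef_rot: [3.138, 0.0, 1.591]
force: [11.3, 1.5, -11.1]
grip_width: 0.017
```

drive_tool(increments=[[[0, 0, 0], [0, 1, 0], 0.6], [[0, 0, 0], [0, 0, 0], 0.6], [[0, 0, 0], [0, 0, 0], 0.6], [[0, 0, 0], [0, 0, -25], 0.6], [[0, 0, 0], [15, 0, -45], 1], [[0, 0, 0], [50, 0, -15], 1], [[0, 0, 0], [55, 0, 0], 1], [[0, 0, 0], [55, 0, 0], 1], [[0, 0, 0], [55, 0, 0], 1], [[0, 0, 0], [55, 0, 0], 1], [[0, 0, 0], [50, 0, 0], 1], [[0, 0, 0], [25, 0, 0], 1], [[0, 0, 0], [0, 0, 0], 1]])

```text
time_s: 12.85
ee_pos: [0.412, 0.3813, 0.1194]
eef_rot: [-3.141, 0.0, 1.593]
force: [0.3, -0.0, -0.4]
grip_width: 0.094
```

```bash
sed -i 's/O=np.array(\[.618/O=np.array([.6175/' h.py; python3 -c "
from h import *
dl(.4319,.3853,-.014)
im=save('top','t4.png');save('wrist','w4.png')
im[[0]]
cv2.imwrite('pics/t4c.png',cv2.resize(im[150:300,80:340,::-1],None,fx=3,fy=3,interpolation=2))
"
```

```text
t 12.85 pos [0.412  0.3813 0.1194] rpy [-3.1410e+00  5.0000e-04  1.5929e+00] F [ 0.3 -0.  -0.4] w 0.094
 delta tool mm [  3.6  20.  133.3]
```

View pics/t4c.png

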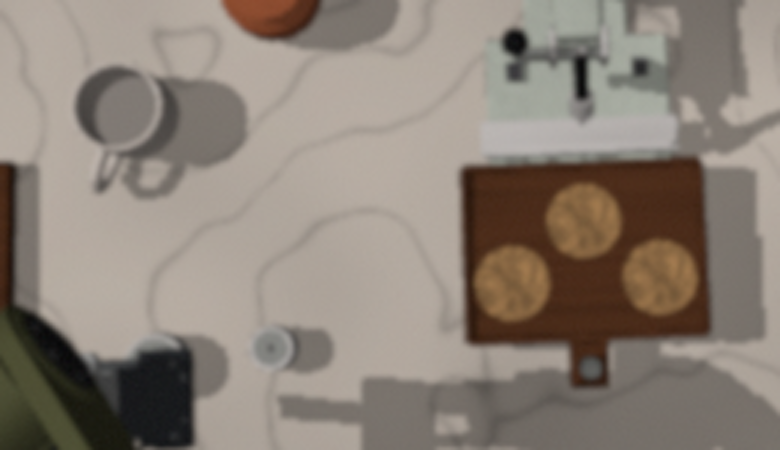

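View pics/w4.png

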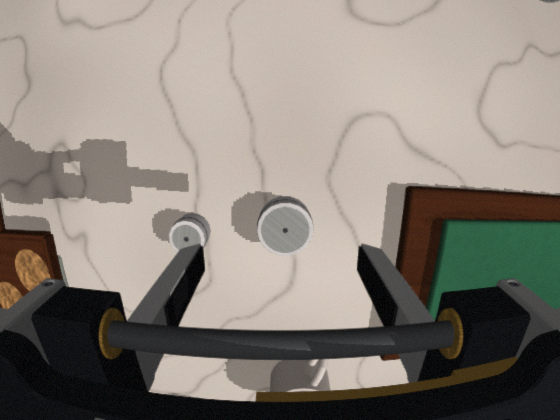

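```bash
python3 -c "
from h import *
print('tinA w',onz('wrist',285,229.5,.03),'C w',onz('wrist',186,239,.03))
for p in [(512,284),(584,220),(660,277)]: print(onz('top',*cr(*p,3,80,150),.046))
print(st(-.125,.062),st(-.075,0),st(-.125,-.062)); print(onz('top',*cr(591,368,3,80,150),.088),st(-.197,0))
print('C',onz('top',*cr(272,347,3,80,150),.03))
"
```

```text
tinA w [0.43147038 0.38565173 0.03      ] C w [0.4438277  0.28898451 0.03      ]
[0.49081783 0.08362264 0.046     ]
[0.54287794 0.0219666  0.046     ]
[ 0.49331739 -0.04051784  0.046     ]
[0.49134463 0.08291395 0.        ] [0.54251354 0.02187509 0.        ] [ 0.49370049 -0.04106367  0.        ]
[0.42049661 0.0203944  0.088     ] [0.42053556 0.01955723 0.        ]
C [0.44401197 0.28641348 0.03      ]
```

drive_tool(increments=[[[0, 0, 0], [4, 20, 30], 1], [[0, 0, 0], [0, 0, 50], 1], [[0, 0, 0], [0, 0, 35], 0.9], [[0, 0, 0], [0, 0, 18], 0.8], [[0, 0, 0], [0, 0, 0], 0], [[0, 0, 0], [0, 0, 0], 0], [[0, 0, 0], [0, 0, 0], 0], [[0, 0, 0], [0, 0, 0], 0], [[0, 0, 0], [0, 0, 0], 0]], squeeze=25)

```text
time_s: 14.08
ee_pos: [0.4332, 0.3852, -0.0116]
eef_rot: [3.14, -0.001, 1.591]
force: [-1.5, -1.6, 8.4]
grip_width: 0.0536
```

drive_tool(increments=[[[0, 0, 0], [0, 0, -15], 0], [[0, 0, 0], [0, 0, -45], 0], [[0, 0, 0], [0, 0, -50], 0], [[0, 0, 0], [-25, 7, -10], 0], [[0, 0, 0], [-50, 14, 0], 0], [[0, 0, 0], [-50, 14, 0], 0], [[0, 0, 0], [-50, 14, 0], 0], [[0, 0, 0], [-50, 14, 0], 0], [[0, 0, 0], [-50, 14, 0], 0], [[0, 0, 0], [-50, 14, 0], 0], [[0, 0, 0], [-30, 10, 0], 0], [[0, 0, 0], [-10, 3, 0], 0], [[0, 0, 0], [0, 0, 0], 0]])

```text
time_s: 15.7
ee_pos: [0.5438, 0.0221, 0.1073]
eef_rot: [3.141, -0.0, 1.59]
force: [0.3, -0.0, -1.0]
grip_width: 0.0532
```

```bash
python3 -c "
from h import *
dl(.5442,.0219,.0345)
save('wrist','w5.png')
"
```

```text
t 15.7 pos [0.5438 0.0221 0.1073] rpy [ 3.1412e+00 -1.0000e-04  1.5904e+00] F [ 0.3 -0.  -1. ] w 0.0532
 delta tool mm [-0.2  0.4 72.8]
```

View pics/w5.png

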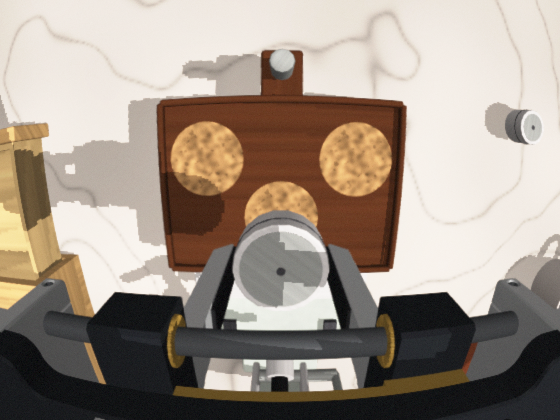

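```bash
python3 -c "
from h import *
print(onz('wrist',280.5,271.5,.149))"
```

```text
[0.54218695 0.02402807 0.149     ]
```

drive_tool(increments=[[[0, 0, 0], [0, 0, 30], 0], [[0, 0, 0], [0, 0, 25], 0], [[0, 0, 0], [0, 0, 13], 0], [[0, 0, 0], [0, 0, 3], 0], [[0, 0, 0], [0, 0, 0], 0]])

```text
time_s: 16.38
ee_pos: [0.5441, 0.0223, 0.0365]
eef_rot: [3.141, 0.0, 1.591]
force: [0.1, -0.3, -1.7]
grip_width: 0.0533
```

drive_tool(increments=[[[0, 0, 0], [0, 0, 1], 0], [[0, 0, 0], [0, 0, 1], 0], [[0, 0, 0], [0, 0, 0], 0]])

```text
time_s: 16.75
ee_pos: [0.5441, 0.0219, 0.0343]
eef_rot: [3.141, -0.0, 1.591]
force: [-1.1, 0.3, 3.3]
grip_width: 0.0535
```

drive_tool(increments=[[[0, 0, 0], [0, 0, 0], 0.7], [[0, 0, 0], [0, 0, 0], 0.7], [[0, 0, 0], [0, 0, -15], 0.7], [[0, 0, 0], [0, 0, -30], 0.7], [[0, 0, 0], [0, -5, -40], 0.8], [[0, 0, 0], [35, -20, 0], 0.8], [[0, 0, 0], [52, -22, 0], 0.8], [[0, 0, 0], [52, -22, 0], 0.8], [[0, 0, 0], [52, -22, 0], 0.8], [[0, 0, 0], [50, -20, 0], 0.8], [[0, 0, 0], [27, -5, 0], 0.8], [[0, 0, 0], [0, 0, 0], 0.8]])

```text
time_s: 18.25
ee_pos: [0.422, 0.2889, 0.1197]
eef_rot: [3.141, -0.0, 1.594]
force: [-0.0, 0.2, 0.7]
grip_width: 0.0752
```

```bash
python3 -c "
from h import *
dl(.4439,.2875,-.014)
im=save('top','t6.png');save('wrist','w6.png')
cv2.imwrite('pics/t6c.png',cv2.resize(im[170:260,200:340,::-1],None,fx=5,fy=5,interpolation=2))
"
```

```text
t 18.25 pos [0.422  0.2889 0.1197] rpy [ 3.1408e+00 -5.0000e-04  1.5935e+00] F [-0.   0.2  0.7] w 0.0752
 delta tool mm [ -2.   21.7 133.7]
```

View pics/t6c.png

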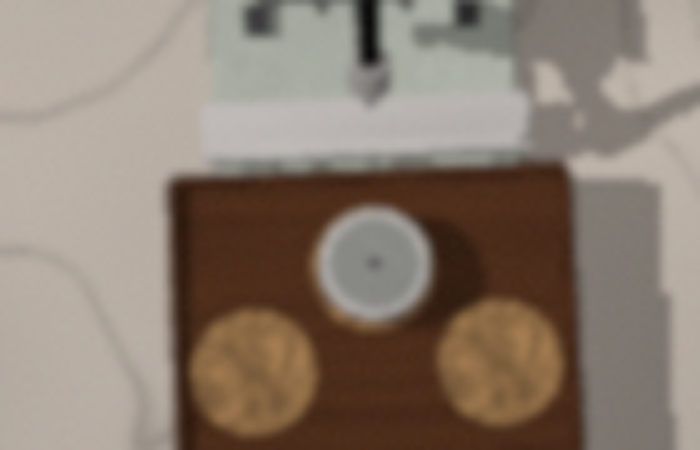

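View pics/w6.png

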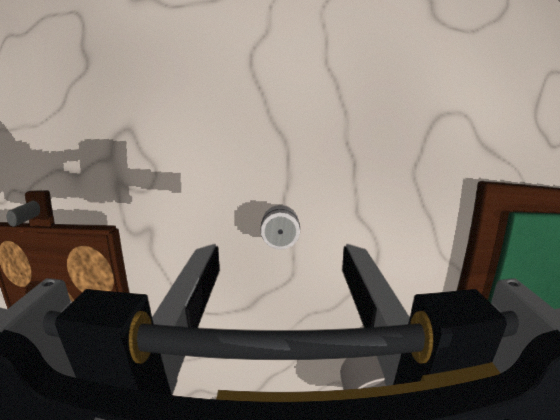

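```bash
python3 -c "
from h import *
print(onz('wrist',280.5,231.5,.03)); p=onz('top',*cr(374,263,5,200,170),.076); print('A',p, (p-O)@EX,(p-O)@EY)
for q in [(254,373),(500,362)]: print(onz('top',*cr(*q,5,200,170),.046))
"
```

```text
[0.44369673 0.28899993 0.03      ]
A [0.54268991 0.02236041 0.076     ] -0.07481443790116007 0.0004818819070889591
[0.49114688 0.08344844 0.046     ]
[ 0.49332191 -0.04034978  0.046     ]
```

drive_tool(increments=[[[0, 0, 0], [-1, 21, 30], 0.8], [[0, 0, 0], [0, 0, 50], 0.8], [[0, 0, 0], [0, 0, 35], 0.7], [[0, 0, 0], [0, 0, 17], 0.6], [[0, 0, 0], [0, 0, 0], 0], [[0, 0, 0], [0, 0, 0], 0], [[0, 0, 0], [0, 0, 0], 0], [[0, 0, 0], [0, 0, 0], 0], [[0, 0, 0], [0, 0, 0], 0]])

```text
time_s: 19.48
ee_pos: [0.4443, 0.2873, -0.0117]
eef_rot: [3.139, -0.001, 1.591]
force: [0.2, -1.8, 8.0]
grip_width: 0.0377
```

drive_tool(increments=[[[0, 0, 0], [0, 0, -15], 0], [[0, 0, 0], [0, 0, -45], 0], [[0, 0, 0], [0, 0, -50], 0], [[0, 0, 0], [-30, 6, -10], 0], [[0, 0, 0], [-50, 11, 0], 0], [[0, 0, 0], [-50, 11, 0], 0], [[0, 0, 0], [-45, 10, 0], 0], [[0, 0, 0], [-30, 5, 0], 0], [[0, 0, 0], [0, 0, 0], 0]])

```text
time_s: 20.6
ee_pos: [0.4909, 0.0815, 0.1079]
eef_rot: [3.14, -0.0, 1.588]
force: [0.3, -0.1, -1.1]
grip_width: 0.0374
```

```bash
python3 -c "
from h import *
dl(.4913,.0834,.0345)
save('wrist','w7.png')
"
```

```text
t 20.6 pos [0.4909 0.0815 0.1079] rpy [ 3.1405e+00 -1.0000e-04  1.5884e+00] F [ 0.3 -0.1 -1.1] w 0.0374
 delta tool mm [ 1.9  0.3 73.4]
```

View pics/w7.png

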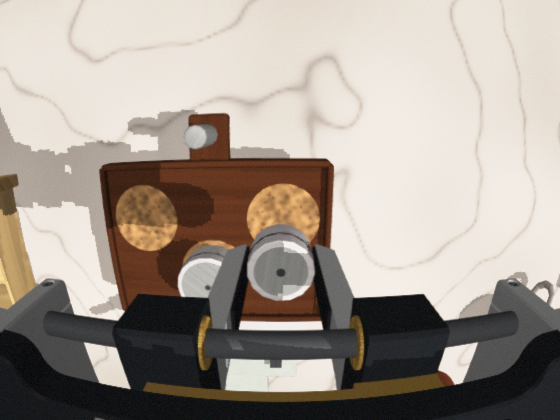

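drive_tool(increments=[[[0, 0, 0], [1, 0, 30], 0], [[0, 0, 0], [0, 0, 25], 0], [[0, 0, 0], [0, 0, 13], 0], [[0, 0, 0], [0, 0, 3], 0], [[0, 0, 0], [0, 0, 0], 0]])

```text
time_s: 21.28
ee_pos: [0.4909, 0.0842, 0.0365]
eef_rot: [3.141, -0.0, 1.591]
force: [-0.0, -0.2, -0.9]
grip_width: 0.0372
```

```bash
python3 -c "
from h import *
dl(.4913,.0834,.0345)
"
```

```text
t 21.27 pos [0.4909 0.0842 0.0365] rpy [ 3.1407e+00 -1.0000e-04  1.5912e+00] F [-0.  -0.2 -0.9] w 0.0372
 delta tool mm [-0.8  0.4  2. ]
```

drive_tool(increments=[[[0, 0, 0], [-1, 0, 1], 0], [[0, 0, 0], [0, 0, 1], 0], [[0, 0, 0], [0, 0, 0], 0], [[0, 0, 0], [0, 0, 0], 0.5], [[0, 0, 0], [0, 0, 0], 0.5], [[0, 0, 0], [0, 0, -15], 0.5], [[0, 0, 0], [0, 0, -35], 0.5], [[0, 0, 0], [0, 0, -25], 0.5], [[0, 0, 0], [-31, -36, -5], 0.5], [[0, 0, 0], [-31, -36, 0], 0.5], [[0, 0, 0], [0, 0, 0], 0.5], [[0, 0, 0], [0, 0, 0], 0.5]])

```text
time_s: 22.78
ee_pos: [0.4206, 0.0196, 0.1148]
eef_rot: [3.14, -0.0, 1.591]
force: [-0.4, 0.3, 1.3]
grip_width: 0.0468
```

```bash
python3 -c "
from h import *
dl(.4203,.0204,.033)
im=save('top','t8.png');save('wrist','w8.png')
cv2.imwrite('pics/t8c.png',cv2.resize(im[170:270,200:340,::-1],None,fx=5,fy=5,interpolation=2))
"
```

```text
t 22.77 pos [0.4206 0.0196 0.1148] rpy [ 3.14   -0.      1.5906] F [-0.4  0.3  1.3] w 0.0468
 delta tool mm [ 0.8 -0.4 81.8]
```

View pics/t8c.png

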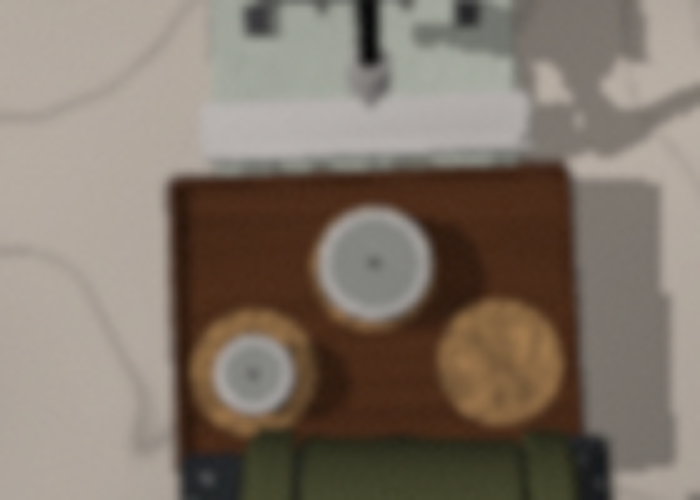

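View pics/w8.png

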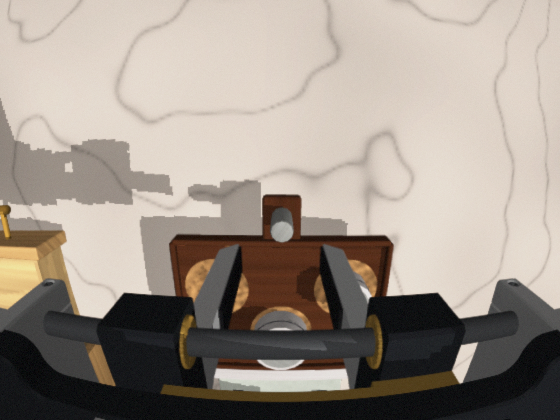

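```bash
python3 -c "
from h import *
for q in [(374,263),(253,373)]:
    p=onz('top',*cr(*q,5,200,170),.076); print(p,(p-O)@EX,(p-O)@EY)
q=onz('top',*cr(370,105,5,200,170),.107);print(q,(q-O)@EX,(q-O)@EY)
"
```

```text
[0.54268991 0.02236041 0.076     ] -0.07481443790116007 0.0004818819070889591
[0.49025511 0.0830591  0.076     ] -0.12608656979017852 0.06216581655879864
[0.61700313 0.0228751  0.107     ] -0.000504857629330428 -0.0004153858030214016
```

drive_tool(increments=[[[0, 0, 0], [1, 0, 30], 0.5], [[0, 0, 0], [0, 0, 30], 0.5], [[0, 0, 0], [0, 0, 20], 0.5], [[0, 0, 0], [0, 0, 0], 0], [[0, 0, 0], [0, 0, 0], 0], [[0, 0, 0], [0, 0, 0], 0], [[0, 0, 0], [0, 0, 0], 0], [[0, 0, 0], [0, 0, 0], 0], [[0, 0, 0], [0, 0, 0], 0]], squeeze=20)

```text
time_s: 24.0
ee_pos: [0.4203, 0.0205, 0.0344]
eef_rot: [3.14, -0.0, 1.591]
force: [-0.0, 0.6, 7.1]
grip_width: 0.0172
```

drive_tool(increments=[[[0, 0, 0], [0, 4, 0], 0], [[0, 0, 0], [0, 9, 0], 0], [[0, 0, 0], [0, 13, 0], 0], [[0, 0, 0], [0, 14, 0], 0], [[0, 0, 0], [0, 14, 0], 0], [[0, 0, 0], [0, 12, 0], 0], [[0, 0, 0], [0, 6, 0], 0], [[0, 0, 0], [0, 3, 0], 0], [[0, 0, 0], [0, 0, 0], 0], [[0, 0, 0], [0, 0, 0], 0]])

```text
time_s: 25.25
ee_pos: [0.4957, 0.0217, 0.0346]
eef_rot: [3.139, 0.0, 1.591]
force: [1.6, -1.4, 6.6]
grip_width: 0.0179
```

```bash
python3 -c "
from h import *
dl(*(np.array([.4203,.0205,.0344])+.075*EX))
im=save('top','t9.png')
cv2.imwrite('pics/t9c.png',cv2.resize(im[130:240,210:340,::-1],None,fx=5,fy=5,interpolation=2))
im=save('side','s9.png')
cv2.imwrite('pics/s9c.png',cv2.resize(im[160:290,230:390,::-1],None,fx=4.5,fy=4.5,interpolation=2))
"
```

```text
t 25.25 pos [0.4957 0.0217 0.0346] rpy [3.1395e+00 4.0000e-04 1.5909e+00] F [ 1.6 -1.4  6.6] w 0.0179
 delta tool mm [ 0.2 -0.4  0.2]
```

View pics/t9c.png

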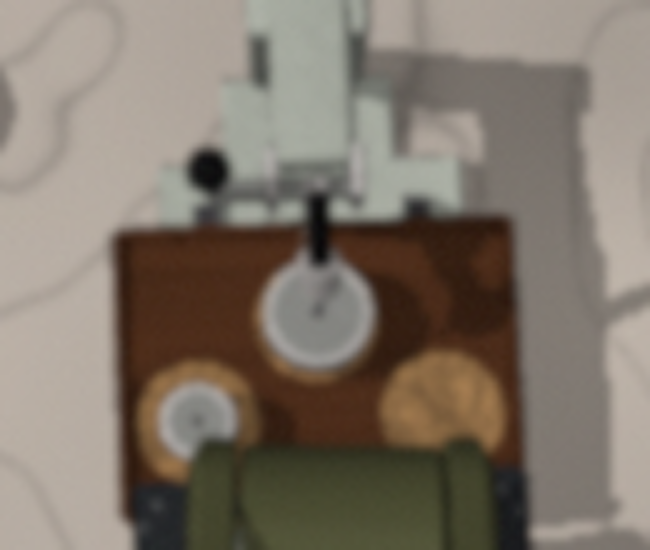

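View pics/s9c.png

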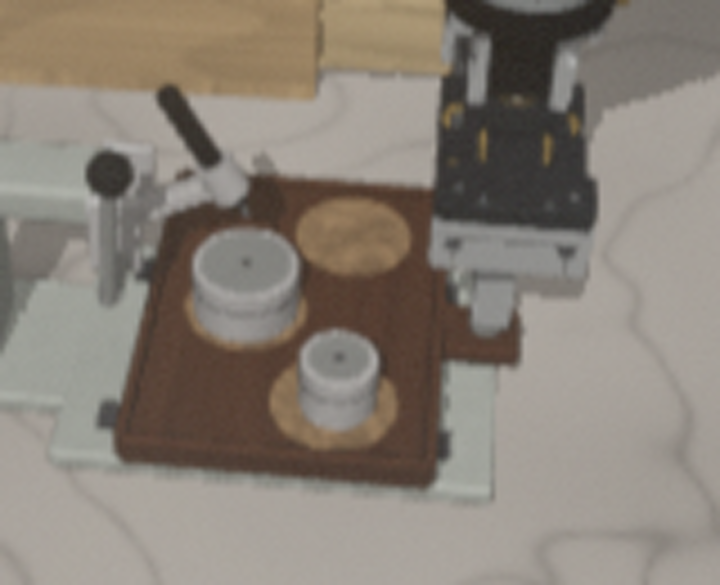

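```bash
python3 -c "
from h import *
p=onz('top',*cr(317,311,5,210,130),.076);print(p,(p-O)@EX,(p-O)@EY)
m=cr(246,262,4.5,230,160); t=cr(246,213,4.5,230,160)
a=onz('side',*m,.076);print('side mark',a,'tip side',onz('side',*t,.107),'proj of pt above mark',proj('side',a+[0,0,.031]),t)
"
```

```text
[0.6183325  0.02380337 0.076     ] 0.0008419154318935823 0.00048745919054367414
side mark [0.61812967 0.02598103 0.076     ] tip side [0.61829402 0.02485814 0.107     ] proj of pt above mark [284.28162547 207.27734457] (284.27777777777777, 206.94444444444446)
```

drive_tool(increments=[[[0, 0, 0], [0, 0, 0], 0.45], [[0, 0, 0], [0, 0, 0], 0.45], [[0, 0, 0], [0, 0, 0], 0.45], [[0, 0, 0], [0, 0, -20], 0.45], [[0, 0, 0], [0, 0, -50], 0.45], [[0, 0, 0], [0, 0, -55], 0.45], [[0, 0, 0], [5, 20, -20], 0.45], [[0, 0, 0], [15, 50, 0], 0.45], [[0, 0, 0], [15, 50, 0], 0.45], [[0, 0, 0], [14, 45, 0], 0.45], [[0, 0, 0], [0, 14, 0], 0.45], [[0, 0, 0], [0, 0, 0], 0.45], [[0, 0, 0], [0, 0, 0], 0.45]])

```text
time_s: 26.98
ee_pos: [0.6722, 0.0744, 0.1789]
eef_rot: [-3.141, 0.0, 1.591]
force: [-0.3, 0.8, 0.1]
grip_width: 0.0423
```

```bash
python3 -c "
from h import *
dl(.6735,.0744,.127)
save('wrist','w10.png')
im=save('side','s10.png')
cv2.imwrite('pics/s10c.png',cv2.resize(im[120:270,200:370,::-1],None,fx=4,fy=4,interpolation=2))
"
```

```text
t 26.98 pos [0.6722 0.0744 0.1789] rpy [-3.1413  0.      1.5908] F [-0.3  0.8  0.1] w 0.0423
 delta tool mm [-0.1  1.3 51.9]
```

View pics/w10.png

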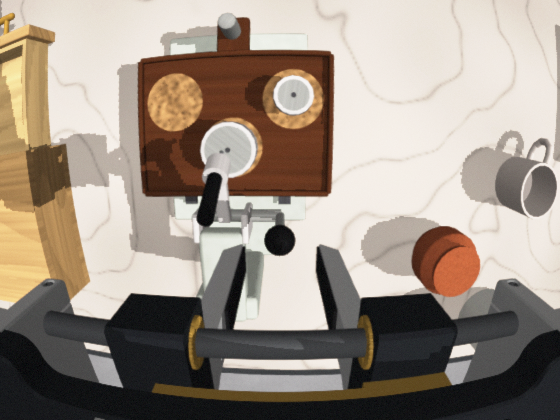

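View pics/s10c.png

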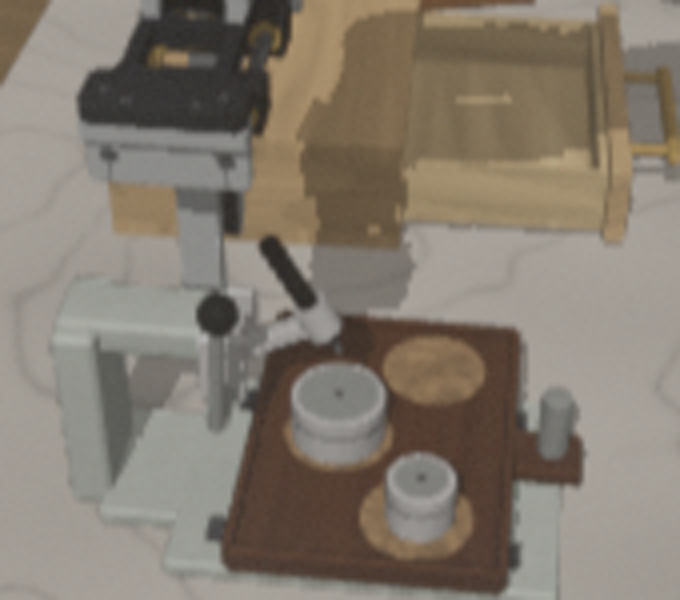

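```bash
python3 -c "
from h import *
print(onz('wrist',280,240,.167))"
```

```text
[0.67294248 0.07546132 0.167     ]
```

drive_tool(increments=[[[0, 0, 0], [0, 1, 20], 0.45], [[0, 0, 0], [0, 0, 20], 0.45], [[0, 0, 0], [0, 0, 12], 0.45], [[0, 0, 0], [0, 0, 0], 0], [[0, 0, 0], [0, 0, 0], 0], [[0, 0, 0], [0, 0, 0], 0], [[0, 0, 0], [0, 0, 0], 0], [[0, 0, 0], [0, 0, 0], 0]], squeeze=12)

```text
time_s: 28.08
ee_pos: [0.6741, 0.0739, 0.1278]
eef_rot: [3.14, 0.001, 1.59]
force: [-0.6, -5.2, 3.9]
grip_width: 0.0208
```

drive_tool(increments=[[[0, 0, 0], [0, -7.4, 0.7], 0], [[0, 0, 0], [0, -7.4, 1.5], 0], [[0, 0, 0], [0, -7.1, 2.2], 0], [[0, 0, 0], [0, -6.9, 3], 0], [[0, 0, 0], [0, -6.6, 3.6], 0], [[0, 0, 0], [0, -2, 1.2], 0], [[0, 0, 0], [0, 0, 0], 0], [[0, 0, 0], [0, 0, 0], 0]])

```text
time_s: 29.08
ee_pos: [0.6371, 0.0733, 0.1157]
eef_rot: [3.139, 0.001, 1.591]
force: [1.1, -5.6, 5.4]
grip_width: 0.0209
```

```bash
python3 -c "
from h import *
dl(.6735,.0744,.127)
im=save('side','s11.png')
cv2.imwrite('pics/s11c.png',cv2.resize(im[150:250,230:340,::-1],None,fx=6,fy=6,interpolation=2))
"
```

```text
t 29.07 pos [0.6371 0.0733 0.1157] rpy [3.1392e+00 7.0000e-04 1.5906e+00] F [ 1.1 -5.6  5.4] w 0.0209
 delta tool mm [  0.3  36.5 -11.2]
```

View pics/s11c.png

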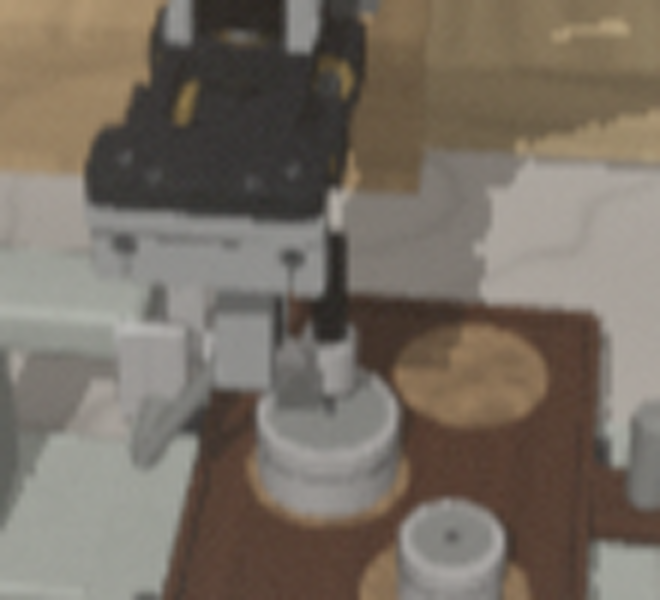

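drive_tool(increments=[[[0, 0, 0], [0, -2, 1], 0], [[0, 0, 0], [0, -1.5, 0.8], 0], [[0, 0, 0], [0, 0, 0], 0]])

```text
time_s: 29.5
ee_pos: [0.6352, 0.0732, 0.1152]
eef_rot: [3.134, 0.001, 1.591]
force: [9.0, -5.5, 8.9]
grip_width: 0.021
```

drive_tool(increments=[[[0, 0, 0], [0, 5.5, -3], 0], [[0, 0, 0], [0, 6.6, -3.6], 0], [[0, 0, 0], [0, 6.9, -3], 0], [[0, 0, 0], [0, 7.1, -2.2], 0], [[0, 0, 0], [0, 7.4, -1.5], 0], [[0, 0, 0], [0, 7.4, -0.7], 0], [[0, 0, 0], [0, 2, 0], 0], [[0, 0, 0], [0, 1.5, 0], 0], [[0, 0, 0], [0, 0, 0], 0]])

```text
time_s: 30.62
ee_pos: [0.676, 0.0739, 0.1264]
eef_rot: [-3.138, 0.001, 1.591]
force: [-9.4, -7.5, 0.6]
grip_width: 0.0207
```

drive_tool(increments=[[[0, 0, 0], [0, 0, 0], 0.45], [[0, 0, 0], [0, 0, 0], 0.45], [[0, 0, 0], [0, 0, 0], 0.45], [[0, 0, 0], [0, 0, -20], 0.45], [[0, 0, 0], [0, 0, -35], 0.45], [[0, 0, 0], [-12, -45, 0], 0.45], [[0, 0, 0], [-14, -50, 0], 0.45], [[0, 0, 0], [-14, -50, 0], 0.45], [[0, 0, 0], [-8, -36, 30], 0.45], [[0, 0, 0], [0, 0, 40], 0.45], [[0, 0, 0], [0, 0, 0], 0.45]])

```text
time_s: 32.0
ee_pos: [0.4961, 0.0231, 0.1105]
eef_rot: [-3.138, -0.0, 1.591]
force: [0.3, 0.2, 0.0]
grip_width: 0.0424
```

```bash
python3 -c "
from h import *
dl(.4957,.0217,.0345)
im=save('side','s12.png')
cv2.imwrite('pics/s12c.png',cv2.resize(im[160:290,230:390,::-1],None,fx=4.5,fy=4.5,interpolation=2))
im=save('top','t12.png')
cv2.imwrite('pics/t12c.png',cv2.resize(im[130:240,210:340,::-1],None,fx=5,fy=5,interpolation=2))
"
```

```text
t 32.0 pos [0.4961 0.0231 0.1105] rpy [-3.1380e+00 -3.0000e-04  1.5908e+00] F [0.3 0.2 0. ] w 0.0424
 delta tool mm [-1.4 -0.1 76. ]
```

View pics/s12c.png

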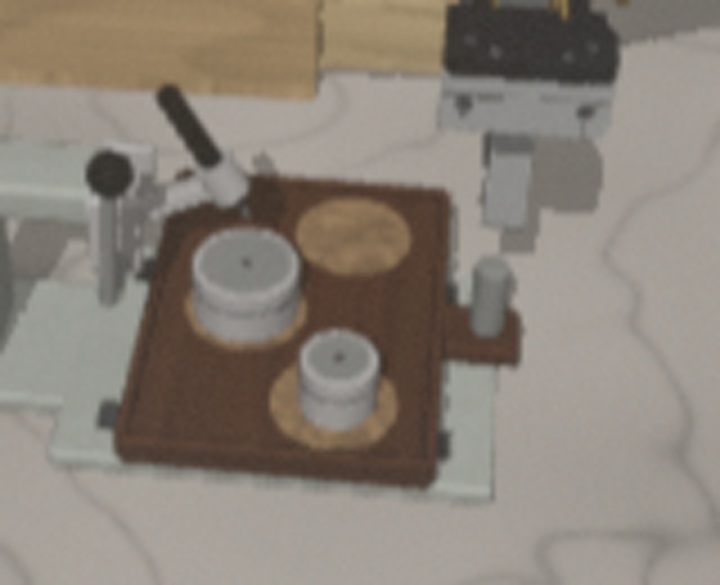

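View pics/t12c.png

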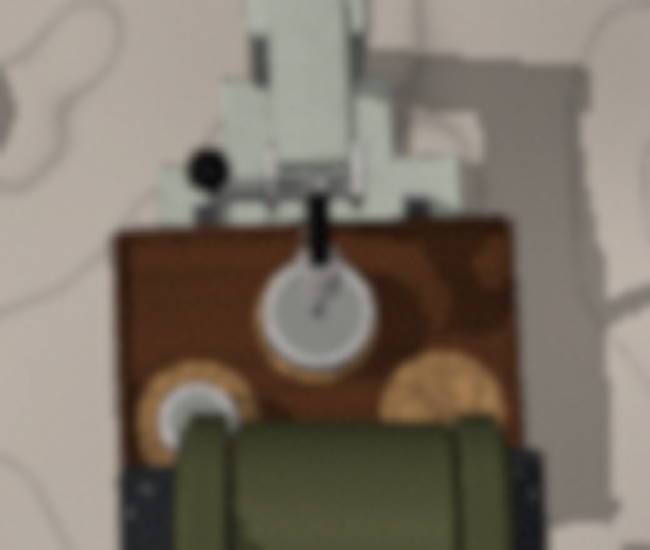

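```bash
python3 -c "
from h import *
for q in [(317,311),(198,420)]:
    p=onz('top',*cr(*q,5,210,130),.076);print(p,(p-O)@EX,(p-O)@EY)
a=onz('side',*cr(340,357,4.5,230,160),.076);print(a,(a-O)@EX,(a-O)@EY)"
```

```text
[0.6183325  0.02380337 0.076     ] 0.0008419154318935823 0.00048745919054367414
[0.56553401 0.08390921 0.076     ] -0.050805100521054476 0.06158556912388859
[0.56506893 0.08653178 0.076     ] -0.051220271768383244 0.06421649984733217
```

drive_tool(increments=[[[0, 0, 0], [-1.4, 0, 30], 0.45], [[0, 0, 0], [0, 0, 30], 0.45], [[0, 0, 0], [0, 0, 16], 0.45], [[0, 0, 0], [0, 0, 0], 0], [[0, 0, 0], [0, 0, 0], 0], [[0, 0, 0], [0, 0, 0], 0], [[0, 0, 0], [0, 0, 0], 0], [[0, 0, 0], [0, 0, 0], 0]], squeeze=20)

```text
time_s: 33.1
ee_pos: [0.498, 0.0216, 0.0369]
eef_rot: [3.14, 0.0, 1.591]
force: [-1.3, -0.2, 6.8]
grip_width: 0.0176
```

drive_tool(increments=[[[0, 0, 0], [-4, 3, 0], 0], [[0, 0, 0], [-8, 7, 0], 0], [[0, 0, 0], [-10, 8.5, 0], 0], [[0, 0, 0], [-10, 8.5, 0], 0], [[0, 0, 0], [-10, 8.5, 0], 0], [[0, 0, 0], [-10, 8, 0], 0], [[0, 0, 0], [-6, 5, 0], 0], [[0, 0, 0], [-3.5, 3, 0], 0], [[0, 0, 0], [0, 0, 0], 0], [[0, 0, 0], [0, 0, 0], 0]])

```text
time_s: 34.35
ee_pos: [0.551, -0.0392, 0.0369]
eef_rot: [3.139, 0.001, 1.591]
force: [2.0, -2.7, 4.8]
grip_width: 0.0174
```

```bash
python3 -c "
from h import *
dl(*(np.array([.498,.0216,.0369])+.0515*EX-.0615*EY))
im=save('top','t13.png')
cv2.imwrite('pics/t13c.png',cv2.resize(im[110:220,210:340,::-1],None,fx=5,fy=5,interpolation=2))
im=save('side','s13.png')
cv2.imwrite('pics/s13c.png',cv2.resize(im[160:290,210:370,::-1],None,fx=4.5,fy=4.5,interpolation=2))
"
```

```text
t 34.35 pos [ 0.551  -0.0392  0.0369] rpy [3.1391e+00 7.0000e-04 1.5908e+00] F [ 2.  -2.7  4.8] w 0.0174
 delta tool mm [ 0.3 -0.3  0. ]
```

View pics/t13c.png

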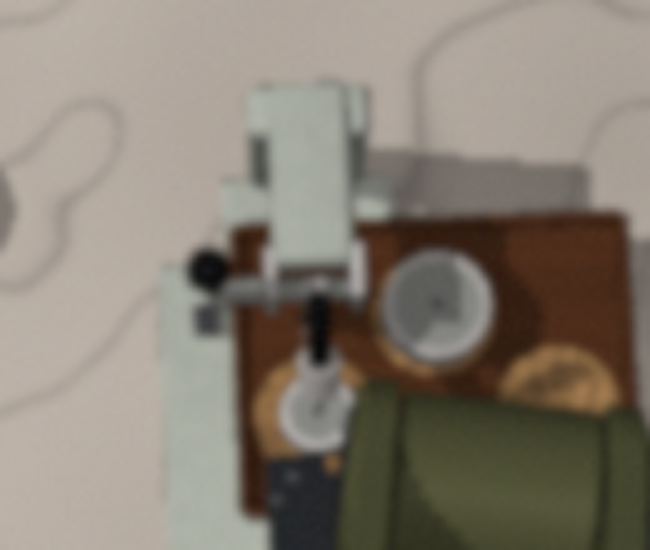

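View pics/s13c.png

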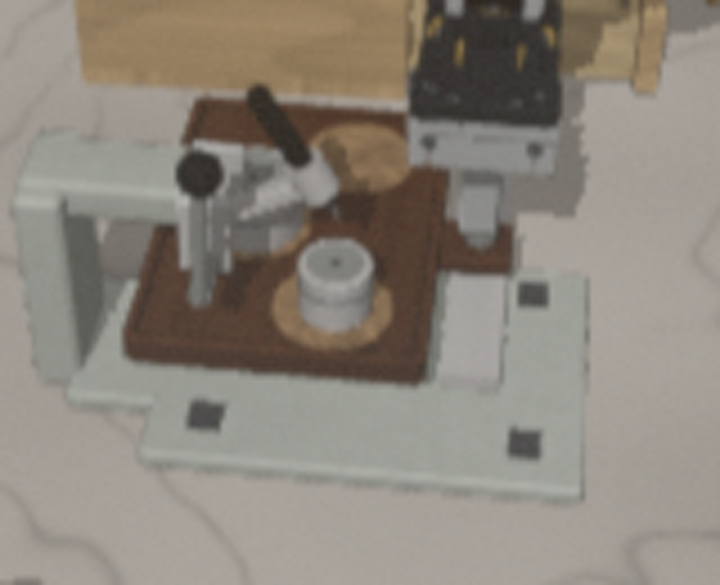

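drive_tool(increments=[[[0, 0, 0], [0, 0, 0], 0.45], [[0, 0, 0], [0, 0, 0], 0.45], [[0, 0, 0], [0, 0, 0], 0.45], [[0, 0, 0], [0, 0, -20], 0.45], [[0, 0, 0], [0, 0, -55], 0.45], [[0, 0, 0], [0, 0, -55], 0.45], [[0, 0, 0], [10, 10, -15], 0.45], [[0, 0, 0], [35, 38, 0], 0.45], [[0, 0, 0], [35, 40, 0], 0.45], [[0, 0, 0], [31, 36, 0], 0.45], [[0, 0, 0], [0, 0, 0], 0.45], [[0, 0, 0], [0, 0, 0], 0.45]])

```text
time_s: 35.95
ee_pos: [0.6713, 0.0743, 0.1805]
eef_rot: [-3.141, 0.0, 1.591]
force: [-0.2, 0.4, 0.5]
grip_width: 0.0426
```

```bash
python3 -c "
from h import *
dl(.6740,.0744,.127)
"
```

```text
t 35.95 pos [0.6713 0.0743 0.1805] rpy [-3.1408e+00  2.0000e-04  1.5910e+00] F [-0.2  0.4  0.5] w 0.0426
 delta tool mm [ 0.   2.7 53.5]
```

drive_tool(increments=[[[0, 0, 0], [0, 2.5, 20], 0.45], [[0, 0, 0], [0, 0, 20], 0.45], [[0, 0, 0], [0, 0, 13], 0.45], [[0, 0, 0], [0, 0, 0], 0], [[0, 0, 0], [0, 0, 0], 0], [[0, 0, 0], [0, 0, 0], 0], [[0, 0, 0], [0, 0, 0], 0], [[0, 0, 0], [0, 0, 0], 0]], squeeze=12)

```text
time_s: 36.95
ee_pos: [0.6746, 0.0739, 0.1287]
eef_rot: [3.14, 0.001, 1.59]
force: [-1.1, -5.6, 1.6]
grip_width: 0.0212
```

drive_tool(increments=[[[0, 0, 0], [0, -7.4, 0.7], 0], [[0, 0, 0], [0, -7.4, 1.5], 0], [[0, 0, 0], [0, -7.1, 2.2], 0], [[0, 0, 0], [0, -6.9, 3], 0], [[0, 0, 0], [0, -6.6, 3.6], 0], [[0, 0, 0], [0, -3, 1.6], 0], [[0, 0, 0], [0, -2, 1], 0], [[0, 0, 0], [0, 0, 0], 0], [[0, 0, 0], [0, 0, 0], 0]])

```text
time_s: 38.08
ee_pos: [0.636, 0.0733, 0.1164]
eef_rot: [3.135, 0.001, 1.591]
force: [9.2, -5.8, 6.2]
grip_width: 0.0209
```

```bash
python3 -c "
from h import *
dl(.6740,.0744,.127)
im=save('side','s14.png')
cv2.imwrite('pics/s14c.png',cv2.resize(im[150:250,230:340,::-1],None,fx=6,fy=6,interpolation=2))
"
```

```text
t 38.08 pos [0.636  0.0733 0.1164] rpy [3.1350e+00 8.0000e-04 1.5906e+00] F [ 9.2 -5.8  6.2] w 0.0209
 delta tool mm [  0.4  38.1 -10.3]
```

View pics/s14c.png

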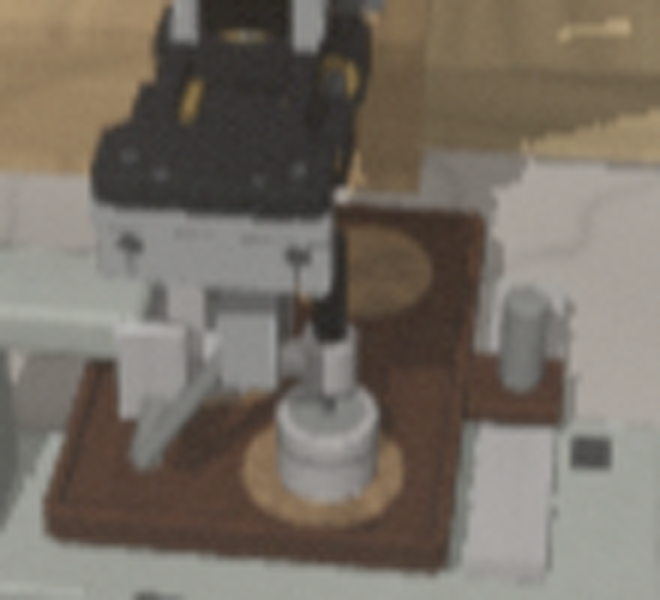

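Fully lowered on C's centre mark (felt at (330,403)). Raise.

drive_tool(increments=[[[0, 0, 0], [0, 5, -2.6], 0], [[0, 0, 0], [0, 6.6, -3.6], 0], [[0, 0, 0], [0, 6.9, -3], 0], [[0, 0, 0], [0, 7.1, -2.2], 0], [[0, 0, 0], [0, 7.4, -1.5], 0], [[0, 0, 0], [0, 7.4, -0.7], 0], [[0, 0, 0], [0, 2, 0], 0], [[0, 0, 0], [0, 1.5, 0], 0], [[0, 0, 0], [0, 0, 0], 0]])

```text
time_s: 39.25
ee_pos: [0.6766, 0.0739, 0.1277]
eef_rot: [-3.138, 0.001, 1.59]
force: [-9.4, -6.4, 0.4]
grip_width: 0.0211
```

drive_tool(increments=[[[0, 0, 0], [0, 0, 0], 0.45], [[0, 0, 0], [0, 0, 0], 0.45], [[0, 0, 0], [0, 0, 0], 0.45], [[0, 0, 0], [0, 0, -20], 0.45], [[0, 0, 0], [0, 0, -35], 0.45], [[0, 0, 0], [-30, -35, 0], 0.45], [[0, 0, 0], [-36, -40, 0], 0.45], [[0, 0, 0], [-36, -40, 0], 0.45], [[0, 0, 0], [-9, -11, 25], 0.45], [[0, 0, 0], [0, 0, 45], 0.45], [[0, 0, 0], [0, 0, 0], 0.45]])

```text
time_s: 40.62
ee_pos: [0.5526, -0.0386, 0.1108]
eef_rot: [-3.137, -0.001, 1.591]
force: [0.7, 0.7, 0.5]
grip_width: 0.0424
```

```bash
python3 -c "
from h import *
dl(.5500,-.0392,.0345)
im=save('side','s15.png')
cv2.imwrite('pics/s15c.png',cv2.resize(im[160:290,210:370,::-1],None,fx=4.5,fy=4.5,interpolation=2))
save('wrist','w15.png')
"
```

```text
t 40.62 pos [ 0.5526 -0.0386  0.1108] rpy [-3.1369e+00 -8.0000e-04  1.5908e+00] F [0.7 0.7 0.5] w 0.0424
 delta tool mm [-0.7 -2.2 76.3]
```

View pics/s15c.png

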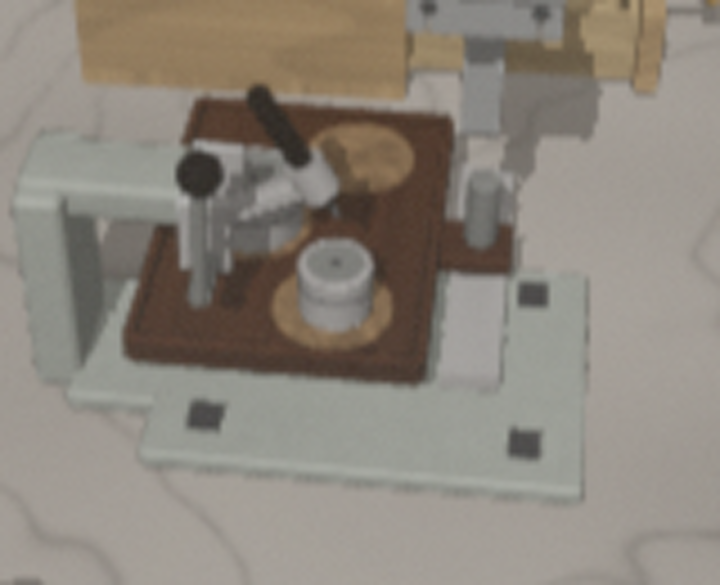

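View pics/w15.png

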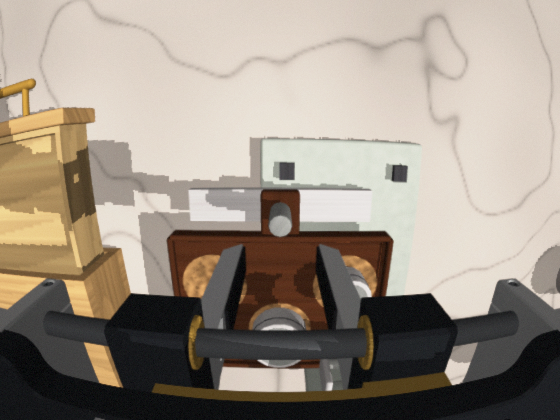

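drive_tool(increments=[[[0, 0, 0], [-0.7, -1, 30], 0.45], [[0, 0, 0], [0, 0, 30], 0.45], [[0, 0, 0], [0, 0, 16], 0.45], [[0, 0, 0], [0, 0, 0], 0], [[0, 0, 0], [0, 0, 0], 0], [[0, 0, 0], [0, 0, 0], 0], [[0, 0, 0], [0, 0, 0], 0], [[0, 0, 0], [0, 0, 0], 0], [[0, 0, 0], [0, -4, 0], 0], [[0, 0, 0], [0, -9, 0], 0], [[0, 0, 0], [0, -14, 0], 0], [[0, 0, 0], [0, -17, 0], 0], [[0, 0, 0], [0, -18, 0], 0], [[0, 0, 0], [0, -18, 0], 0], [[0, 0, 0], [0, -17, 0], 0], [[0, 0, 0], [0, -14, 0], 0], [[0, 0, 0], [0, -8, 0], 0], [[0, 0, 0], [0, -4, 0], 0], [[0, 0, 0], [0, -1, 0], 0], [[0, 0, 0], [0, 0, 0], 0]], squeeze=20)

```text
time_s: 43.22
ee_pos: [0.4297, -0.0419, 0.0378]
eef_rot: [3.139, 0.0, 1.591]
force: [0.6, 1.9, 8.0]
grip_width: 0.0173
```

```bash
python3 -c "
from h import *
dl(*(st(-.197,-.061)))
"
```

```text
t 43.23 pos [ 0.4297 -0.0419  0.0378] rpy [3.1395e+00 1.0000e-04 1.5908e+00] F [0.6 1.9 8. ] w 0.0173
 delta tool mm [ 0.7 -8.1 37.8]
```

drive_tool(increments=[[[0, 0, 0], [0, 0, 0], 0.5], [[0, 0, 0], [0, 0, 0], 0.5], [[0, 0, 0], [0, 0, 0], 0.5], [[0, 0, 0], [0, 0, -25], 0.6], [[0, 0, 0], [0, 0, -45], 0.75], [[0, 0, 0], [0, 20, -20], 0.85], [[0, 0, 0], [0, 50, 0], 0.85], [[0, 0, 0], [0, 30, 0], 0.85], [[0, 0, 0], [0, 0, 0], 0.85]])

```text
time_s: 44.35
ee_pos: [0.5298, -0.0399, 0.1261]
eef_rot: [-3.141, -0.0, 1.591]
force: [-0.5, 0.6, -0.5]
grip_width: 0.08
```

```bash
python3 -c "
from h import *
dl(.55,-.04,.034)
im=save('top','t16.png');save('wrist','w16.png')
cv2.imwrite('pics/t16c.png',cv2.resize(im[90:290,210:490,::-1],None,fx=2.8,fy=2.8,interpolation=2))
"
```

```text
t 44.35 pos [ 0.5298 -0.0399  0.1261] rpy [-3.1406e+00 -1.0000e-04  1.5913e+00] F [-0.5  0.6 -0.5] w 0.08
 delta tool mm [-0.6 20.3 92.1]
```

View pics/t16c.png

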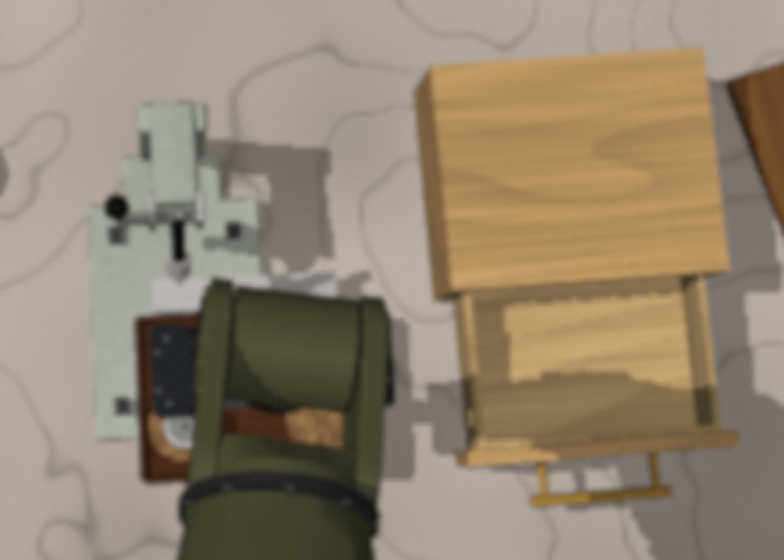

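View pics/w16.png

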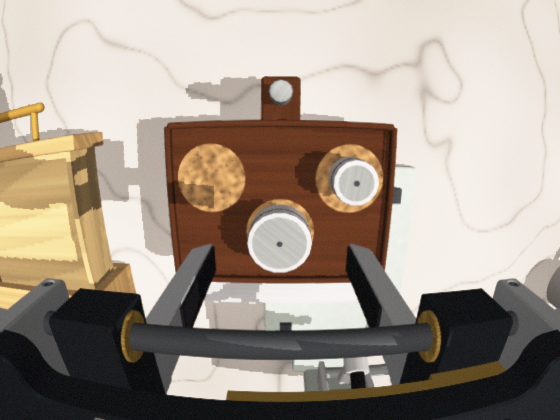

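```bash
python3 -c "
from h import *
p=onz('wrist',279.5,244,.076);print('A',p); dl(p[0],p[1]-.0008,.034)
print('C',onz('wrist',357,184,.076))
D=lambda q,z: onz('top',*cr(*q,2.8,210,90),z)[:2]
print('inner floor corners front-left/right',D((476,432),.063),D((714,420),.063))
print('front panel outer',D((460,463),.072),D((738,443),.072),'chest front',D((443,297),.085),D((727,271),.085))
print('handle',D((532,502),.052),D((670,490),.052))
"
```

```text
A [ 0.54676348 -0.03897016  0.076     ]
t 44.45 pos [ 0.5283 -0.0399  0.1264] rpy [-3.1404e+00 -2.0000e-04  1.5911e+00] F [-0.8 -0.  -0.3] w 0.0799
 delta tool mm [-0.3 18.6 92.3]
C [0.4947415  0.02196391 0.076     ]
inner floor corners front-left/right [ 0.48251096 -0.23888659] [ 0.48741891 -0.4538023 ]
front panel outer [ 0.45546355 -0.22121476] [ 0.46624363 -0.47021368] chest front [ 0.6015961  -0.21044018] [ 0.61873159 -0.4657617 ]
handle [ 0.41903541 -0.28867385] [ 0.42615908 -0.41399651]
```

drive_tool(increments=[[[0, 0, 0], [0, 18.5, 25], 0.85], [[0, 0, 0], [0, 0, 35], 0.8], [[0, 0, 0], [0, 0, 22], 0.75], [[0, 0, 0], [0, 0, 10], 0.75], [[0, 0, 0], [0, 0, 0], 0], [[0, 0, 0], [0, 0, 0], 0], [[0, 0, 0], [0, 0, 0], 0], [[0, 0, 0], [0, 0, 0], 0], [[0, 0, 0], [0, 0, 0], 0]], squeeze=25)

```text
time_s: 45.58
ee_pos: [0.548, -0.0397, 0.0359]
eef_rot: [3.14, 0.0, 1.591]
force: [-2.2, -0.5, 6.2]
grip_width: 0.0532
```

drive_tool(increments=[[[0, 0, 0], [0, 0, -15], 0], [[0, 0, 0], [0, 0, -40], 0], [[0, 0, 0], [0, 0, -35], 0], [[0, 0, 0], [-30, 0, 0], 0], [[0, 0, 0], [-50, 0, 0], 0], [[0, 0, 0], [-55, 0, 0], 0], [[0, 0, 0], [-55, 0, 0], 0], [[0, 0, 0], [-40, 0, 0], 0], [[0, 0, 0], [-20, 0, 0], 0], [[0, 0, 0], [0, 0, 0], 0], [[0, 0, 0], [0, 0, 0], 0]])

```text
time_s: 46.95
ee_pos: [0.5528, -0.2881, 0.1251]
eef_rot: [3.142, -0.0, 1.592]
force: [-0.4, -0.1, -0.6]
grip_width: 0.0536
```

```bash
python3 -c "
from h import *
dl(.5385,-.302,.0105)
save('wrist','w17.png')
"
```

```text
t 46.95 pos [ 0.5528 -0.2881  0.1251] rpy [ 3.1416e+00 -3.0000e-04  1.5921e+00] F [-0.4 -0.1 -0.6] w 0.0536
 delta tool mm [-13.6 -14.6 114.6]
```

View pics/w17.png

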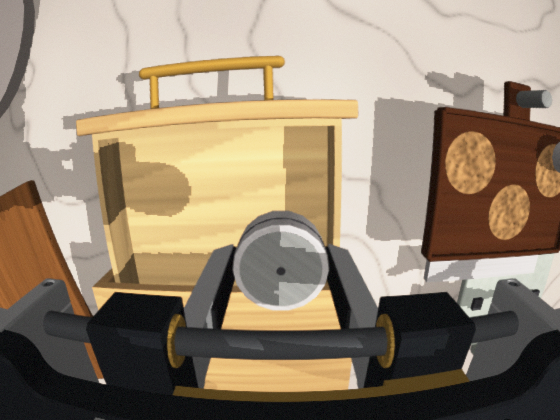

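drive_tool(increments=[[[0, 0, 0], [-14, -15, 20], 0], [[0, 0, 0], [0, 0, 40], 0], [[0, 0, 0], [0, 0, 30], 0], [[0, 0, 0], [0, 0, 15], 0], [[0, 0, 0], [0, 0, 6], 0], [[0, 0, 0], [0, 0, 2], 0], [[0, 0, 0], [0, 0, 0], 0]])

```text
time_s: 47.88
ee_pos: [0.5383, -0.304, 0.0127]
eef_rot: [3.141, 0.001, 1.591]
force: [-0.5, -1.1, -0.2]
grip_width: 0.0534
```

drive_tool(increments=[[[0, 0, 0], [0, 0, 1], 0], [[0, 0, 0], [0, 0, 0.8], 0], [[0, 0, 0], [0, 0, 0], 0]])

```text
time_s: 48.25
ee_pos: [0.5389, -0.304, 0.0119]
eef_rot: [3.139, 0.001, 1.591]
force: [0.2, 3.3, 11.0]
grip_width: 0.0535
```

drive_tool(increments=[[[0, 0, 0], [0, 0, -0.5], 0.68], [[0, 0, 0], [0, 0, 0], 0.68], [[0, 0, 0], [0, 0, -15], 0.68], [[0, 0, 0], [0, 0, -40], 0.68], [[0, 0, 0], [0, 0, -50], 0.68], [[0, 0, 0], [30, -5, 0], 0.68], [[0, 0, 0], [50, -7, 0], 0.68], [[0, 0, 0], [55, -7, 0], 0.68], [[0, 0, 0], [55, -7, 0], 0.68], [[0, 0, 0], [55, -7, 0], 0.68], [[0, 0, 0], [50, -20, 0], 0.68], [[0, 0, 0], [31, -5, 0], 0.68], [[0, 0, 0], [0, 0, 0], 0.68]])

```text
time_s: 49.88
ee_pos: [0.4732, 0.0224, 0.1166]
eef_rot: [3.14, 0.0, 1.594]
force: [-0.1, 0.2, 0.2]
grip_width: 0.064
```

```bash
python3 -c "
from h import *
dl(.4947,.0212,.034)
im=save('top','t18.png');save('wrist','w18.png')
cv2.imwrite('pics/t18c.png',cv2.resize(im[90:290,210:490,::-1],None,fx=2.8,fy=2.8,interpolation=2))
"
```

```text
t 49.88 pos [0.4732 0.0224 0.1166] rpy [3.1403 0.     1.5935] F [-0.1  0.2  0.2] w 0.064
 delta tool mm [-1.6 21.3 82.6]
```

View pics/t18c.png

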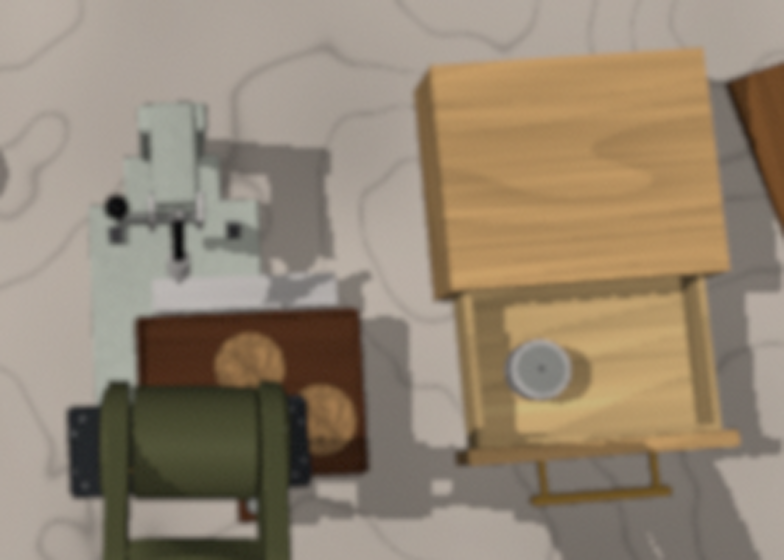

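View pics/w18.png

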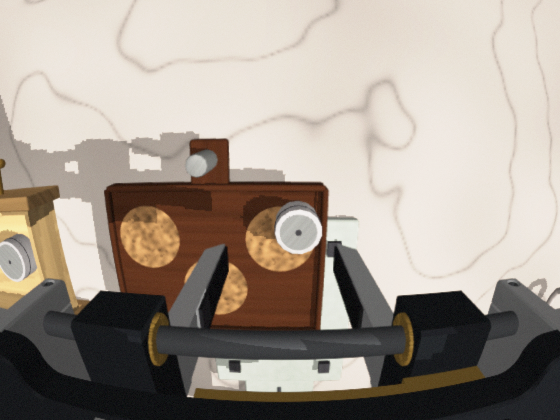

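```bash
python3 -c "
from h import *
p=onz('wrist',298.5,232.5,.076);print('C',p);dl(p[0],p[1]-.0008,.034)
b=st(-.094,-.061); print((p-b)@EX,(p-b)@EY)
print(onz('wrist',278,241,.046))
im=cv2.imread('pics/w18.png'); cv2.imwrite('pics/w18c.png',cv2.resize(im[170:290,220:380],None,fx=4.5,fy=4.5,interpolation=2))
im=save('side','s18.png')
cv2.imwrite('pics/s18c.png',cv2.resize(im[160:290,230:390,::-1],None,fx=4.5,fy=4.5,interpolation=2))
"
```

```text
C [0.47826233 0.03622062 0.076     ]
t 49.98 pos [0.4736 0.0206 0.1162] rpy [3.1407e+00 2.0000e-04 1.5914e+00] F [ 0.8 -0.2 -0.2] w 0.0637
 delta tool mm [14.7  4.9 82.2]
-0.0449670657518922 0.07656364077760391
[0.49716015 0.02024217 0.046     ]
```

View pics/w18c.png

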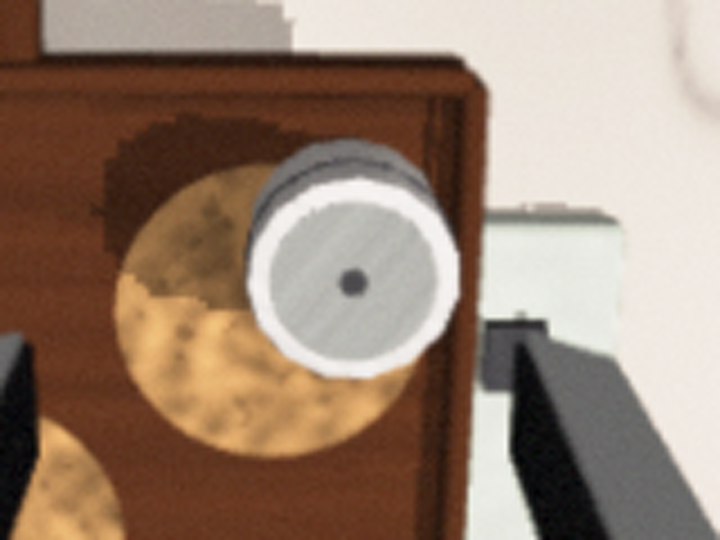

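View pics/s18c.png

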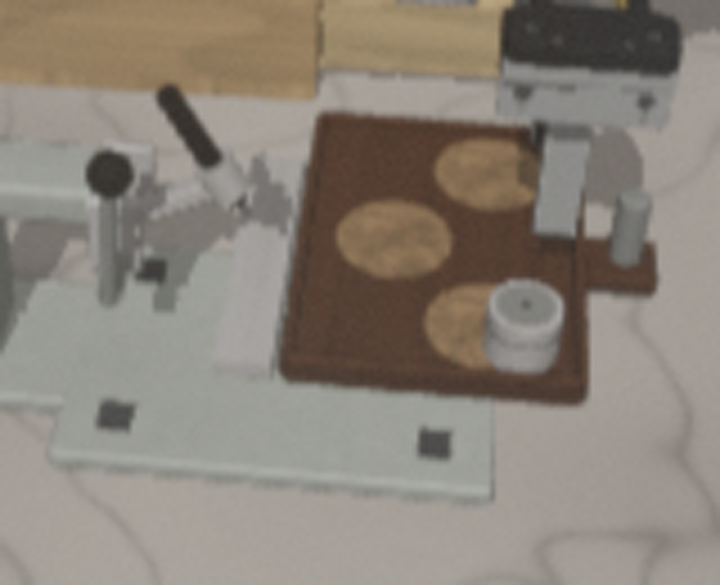

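drive_tool(increments=[[[0, 0, 0], [14.7, 5, 25], 0.65], [[0, 0, 0], [0, 0, 32], 0.65], [[0, 0, 0], [0, 0, 18], 0.65], [[0, 0, 0], [0, 0, 7], 0.65], [[0, 0, 0], [0, 0, 0], 0], [[0, 0, 0], [0, 0, 0], 0], [[0, 0, 0], [0, 0, 0], 0], [[0, 0, 0], [0, 0, 0], 0], [[0, 0, 0], [0, 0, 0], 0]], squeeze=25)

```text
time_s: 51.15
ee_pos: [0.4784, 0.0357, 0.0341]
eef_rot: [3.14, 0.0, 1.591]
force: [-0.7, -1.5, 6.5]
grip_width: 0.0374
```

drive_tool(increments=[[[0, 0, 0], [0, 0, -15], 0], [[0, 0, 0], [0, 0, -40], 0], [[0, 0, 0], [0, 0, -35], 0], [[0, 0, 0], [-30, 4, 0], 0], [[0, 0, 0], [-50, 7, 0], 0], [[0, 0, 0], [-55, 7, 0], 0], [[0, 0, 0], [-55, 7, 0], 0], [[0, 0, 0], [-55, 7, 0], 0], [[0, 0, 0], [-55, 7, 0], 0], [[0, 0, 0], [-50, 6, 0], 0], [[0, 0, 0], [-50, 6, 0], 0], [[0, 0, 0], [-30, 3, 0], 0], [[0, 0, 0], [0, 0, 0], 0], [[0, 0, 0], [0, 0, 0], 0]])

```text
time_s: 52.9
ee_pos: [0.5407, -0.3922, 0.1239]
eef_rot: [-3.142, -0.0, 1.591]
force: [-0.2, 0.3, -0.5]
grip_width: 0.0374
```

```bash
python3 -c "
from h import *
dl(.541,-.3935,.0105)
save('wrist','w19.png')
"
```

```text
t 52.9 pos [ 0.5407 -0.3922  0.1239] rpy [-3.1415e+00 -3.0000e-04  1.5913e+00] F [-0.2  0.3 -0.5] w 0.0374
 delta tool mm [ -1.3   0.3 113.4]
```

View pics/w19.png

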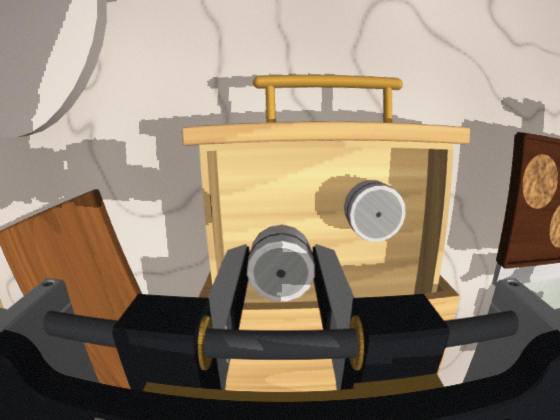

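drive_tool(increments=[[[0, 0, 0], [-1, 0, 30], 0], [[0, 0, 0], [0, 0, 40], 0], [[0, 0, 0], [0, 0, 25], 0], [[0, 0, 0], [0, 0, 12], 0], [[0, 0, 0], [0, 0, 4], 0], [[0, 0, 0], [0, 0, 1], 0], [[0, 0, 0], [0, 0, 0], 0]])

```text
time_s: 53.82
ee_pos: [0.541, -0.3943, 0.0125]
eef_rot: [3.141, 0.001, 1.591]
force: [0.8, 0.5, -0.5]
grip_width: 0.0373
```

drive_tool(increments=[[[0, 0, 0], [0, 0, 1], 0], [[0, 0, 0], [0, 0, 0.8], 0], [[0, 0, 0], [0, 0, 0], 0]])

```text
time_s: 54.2
ee_pos: [0.5409, -0.3942, 0.0104]
eef_rot: [3.141, 0.0, 1.591]
force: [-1.1, 2.0, 5.8]
grip_width: 0.0372
```

drive_tool(increments=[[[0, 0, 0], [0, 0, -0.5], 0.5], [[0, 0, 0], [0, 0, 0], 0.5], [[0, 0, 0], [0, 0, -15], 0.5], [[0, 0, 0], [0, 0, -40], 0.5], [[0, 0, 0], [0, 0, -50], 0.5], [[0, 0, 0], [12, -40, 0], 0.3], [[0, 0, 0], [16, -55, 0], 0], [[0, 0, 0], [16, -58, 0], 0], [[0, 0, 0], [0, 0, 0], 0], [[0, 0, 0], [0, 0, 0], 0]])

```text
time_s: 55.45
ee_pos: [0.3876, -0.3539, 0.1166]
eef_rot: [3.14, 0.002, 1.591]
force: [0.4, 0.1, -0.2]
grip_width: 0.0019
```

```bash
python3 -c "
from h import *
dl(.387,-.353,.003)
im=save('top','t20.png');save('wrist','w20.png')
cv2.imwrite('pics/t20c.png',cv2.resize(im[90:290,210:490,::-1],None,fx=2.8,fy=2.8,interpolation=2))
"
```

```text
t 55.45 pos [ 0.3876 -0.3539  0.1166] rpy [3.1399e+00 1.8000e-03 1.5907e+00] F [ 0.4  0.1 -0.2] w 0.0019
 delta tool mm [  1.1  -0.8 113.6]
```

View pics/t20c.png

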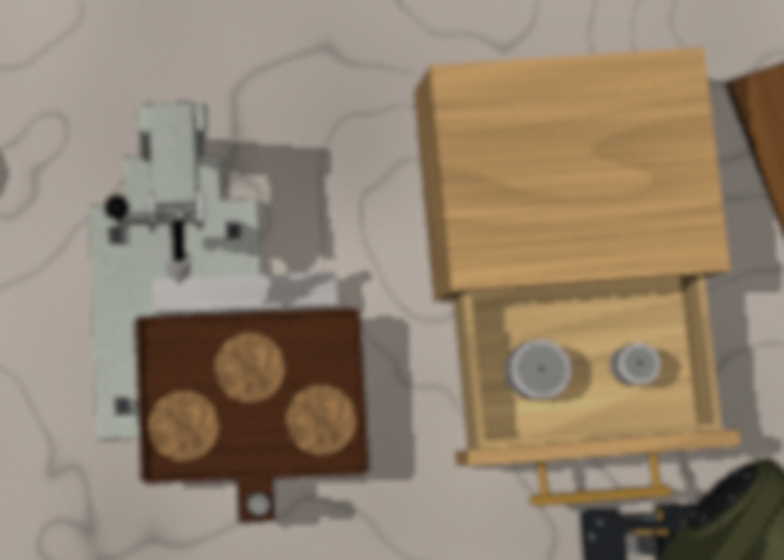

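View pics/w20.png

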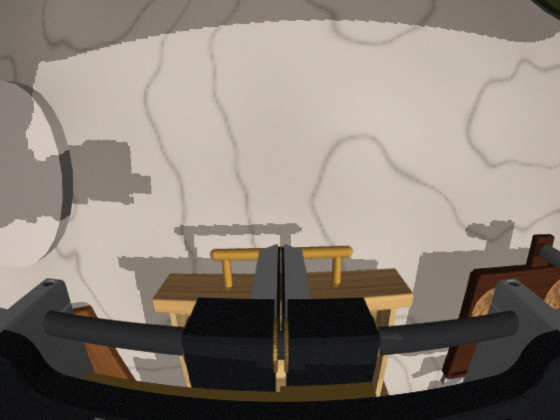

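drive_tool(increments=[[[0, 0, 0], [1, 0, 40], 0], [[0, 0, 0], [0, 0, 45], 0], [[0, 0, 0], [0, 0, 28], 0], [[0, 0, 0], [0, 8, 0], 0], [[0, 0, 0], [0.2, 6, 0], 0], [[0, 0, 0], [0.1, 4, 0], 0], [[0, 0, 0], [0.2, 6, 0], 0], [[0, 0, 0], [0.3, 8, 0], 0], [[0, 0, 0], [0.3, 10, 0], 0], [[0, 0, 0], [0.4, 12, 0], 0], [[0, 0, 0], [0.4, 12, 0], 0], [[0, 0, 0], [0.4, 12, 0], 0], [[0, 0, 0], [0.4, 12, 0], 0], [[0, 0, 0], [0.4, 12, 0], 0], [[0, 0, 0], [0.4, 12, 0], 0], [[0, 0, 0], [0.4, 12, 0], 0], [[0, 0, 0], [0.3, 10, 0], 0], [[0, 0, 0], [0.2, 6, 0], 0], [[0, 0, 0], [0.1, 4, 0], 0], [[0, 0, 0], [0, 0, 0], 0]])

```text
time_s: 58.05
ee_pos: [0.5329, -0.3447, 0.0022]
eef_rot: [3.141, -0.0, 1.591]
force: [0.3, -0.3, -0.3]
grip_width: 0.0004
```

```bash
python3 -c "
from h import *
dl(.555,-.345,.003)
im=save('top','t21.png')
cv2.imwrite('pics/t21c.png',cv2.resize(im[90:290,210:490,::-1],None,fx=2.8,fy=2.8,interpolation=2))
"
```

```text
t 58.05 pos [ 0.5329 -0.3447  0.0022] rpy [ 3.1414 -0.      1.591 ] F [ 0.3 -0.3 -0.3] w 0.0004
 delta tool mm [-0.8 22.1 -0.8]
```

View pics/t21c.png

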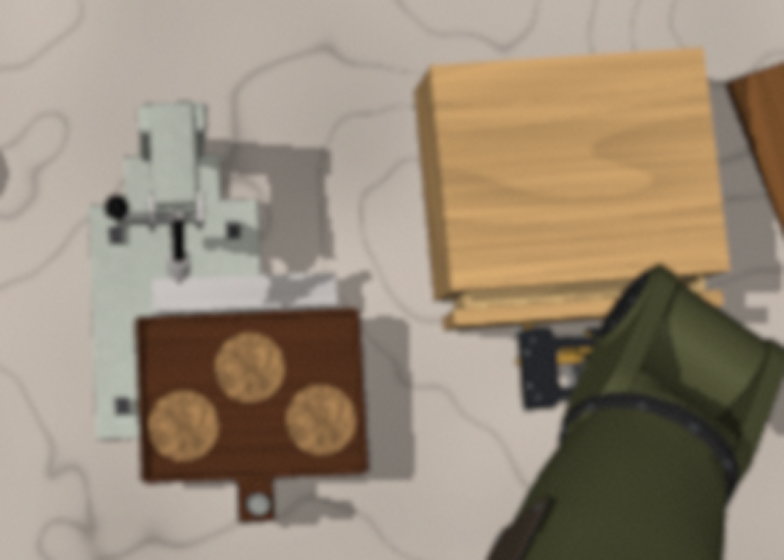

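drive_tool(increments=[[[0, 0, 0], [0.1, 3, 0], 0], [[0, 0, 0], [0.1, 4, 0], 0], [[0, 0, 0], [0.1, 4, 0], 0], [[0, 0, 0], [0.1, 3, 0], 0], [[0, 0, 0], [0, 2, 0], 0], [[0, 0, 0], [0, 0, 0], 0]])

```text
time_s: 58.85
ee_pos: [0.5487, -0.344, 0.0022]
eef_rot: [-3.142, -0.0, 1.591]
force: [-0.6, -0.3, 0.5]
grip_width: 0.0005
```

drive_tool(increments=[[[0, 0, 0], [0.1, 3, 0], 0], [[0, 0, 0], [0, 2, 0], 0], [[0, 0, 0], [0, 0, 0], 0]])

```text
time_s: 59.22
ee_pos: [0.5491, -0.3439, 0.0021]
eef_rot: [-3.132, -0.003, 1.59]
force: [-36.1, 3.7, 18.0]
grip_width: 0.0004
```

drive_tool(increments=[[[0, 0, 0], [0, -4, 0], 0], [[0, 0, 0], [0, -15, 0], 0], [[0, 0, 0], [0, -30, 0], 0], [[0, 0, 0], [0, -40, -10], 0], [[0, 0, 0], [0, -40, -40], 0], [[0, 0, 0], [0, -20, -50], 0], [[0, 0, 0], [30, 0, -20], 0], [[0, 0, 0], [0, 0, 0], 0]])

```text
time_s: 60.22
ee_pos: [0.4048, -0.3164, 0.1241]
eef_rot: [3.139, 0.002, 1.592]
force: [-0.2, 0.3, -0.6]
grip_width: 0.0001
```

```bash
python3 -c "
from h import *
dl(.4,-.3,.1)
im=save('top','t22.png')
cv2.imwrite('pics/t22c.png',cv2.resize(im[80:290,80:490,::-1],None,fx=1.9,fy=1.9,interpolation=2))
save('side','s22.png')
"
```

```text
t 60.23 pos [ 0.4048 -0.3164  0.1241] rpy [3.1387e+00 2.3000e-03 1.5918e+00] F [-0.2  0.3 -0.6] w 0.0001
 delta tool mm [16.6 -4.5 24.1]
```

View pics/t22c.png

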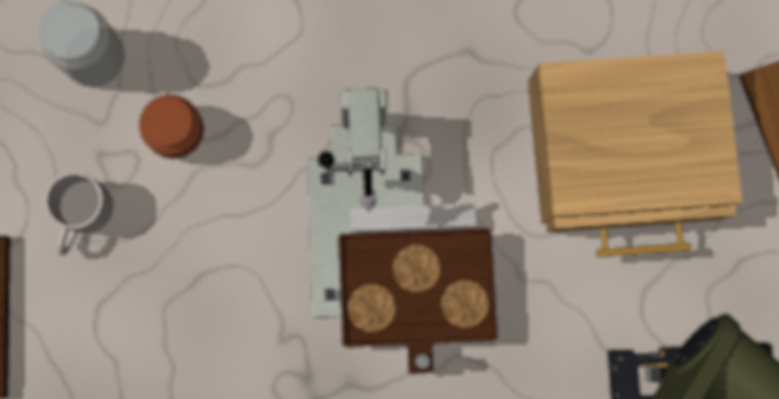

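View pics/s22.png

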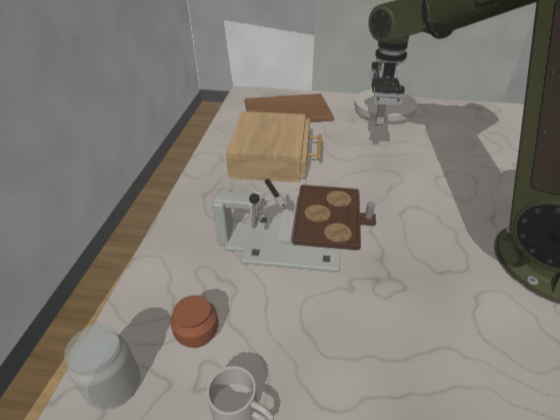

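```bash
python3 -c "
from h import *
D=lambda q,z: onz('top',*cr(*q,1.9,80,80),z)[:2]
print('handle',(D((600,253),.052)+D((687,248),.052))/2,'panel',(D((553,229),.072)+D((737,215),.072))/2,'chest front',(D((549,223),.085)+D((740,204),.085))/2)
print(ctrl.hand_in())"
```

```text
handle [ 0.56196665 -0.34473854] panel [ 0.59791343 -0.34297241] chest front [ 0.60758199 -0.33886814]
the job is handed in; nothing more can be done
None
```

I finished the job and handed it in at about 60 s. There was no verdict, so the result below rests on my own checks.

- **Tins:** only two were there, tin_a (54 mm) and tin_c (38 mm). I pulled the board to its near stop and stood tin_a on the middle pad and tin_c on the left pad. Both were within about 1 mm of the pad centres.
- **Dotting:** I dotted tin_a first, then tin_c. Each lid mark lined up with the pen tip within about 1 mm in the cameras. Each time I pushed the lever to its lowered stop (about 9 N back) and returned it to its raised stop (about 9 N back) before moving the board.
- **Drawer:** the last view before closing showed both tins upright in the drawer. I then pushed the drawer against its stop. The force rose to 36 N and the panel sat about 10 mm out from the chest front by my measurement, where the given dimensions make it 15 mm when shut. I could not see the tins after closing.
- **End state:** the pen is raised, the mug and crock look unmoved, and the robot is touching nothing.

Three things did not match or went wrong:

- **Fingertip height:** the fingertips were about 39 mm higher relative to the reported tool position than the text says. The first grasp closed above the knob, so I touched the counter to calibrate. That touch pushed the wrist force to 94 N (limit 120).
- **Knocked tin:** tin_c was moved about 2 cm on the board after it had been dotted. I found it again with the wrist camera before picking it up.
- **Side camera:** it read y about 2–3 mm high compared with the top camera, so I relied on the top camera for positions.

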